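# Load the specimen carriers and hang them on the rail

### The job

The comparison is finished: first put every specimen pin from the pin station into a free tube of the saddle carriers, foot first and fully home, and once they are all in, hang every carrier, empty ones too, astride the rail's bar so that it hangs upright and still, square across the bar, with its crosspiece resting on the bar and its pins still home. Do not push the mouse, the jar or the loupe about.

Things in the scene. Friction and masses are not known exactly. Their poses are not given: they have to be found in the camera images.
- pin0: Specimen pin, upright, 155 mm tall, 50 g: bare steel shank 16 mm diameter from 0 to 95 mm (foot chamfered 3.5 mm), black grip 20 mm diameter from 95 to 140 mm (take it here, e.g. at 130 mm), 10 mm brass stub on top from 140 to 155 mm. Origin: centre of the foot; z up along the pin. May be absent.
- pin1: Another specimen pin, exactly like pin0. May be absent.
- pin2: Another specimen pin, exactly like pin0. May be absent.
- pin3: Another specimen pin, exactly like pin0. May be absent.
- carrier0: Loose metal saddle carrier, an upside-down U, 500 g, 175 mm tall, 164 mm long in x, 64 mm deep in y at its dark feet. An open-topped square upright tube at x = +62 and -62 mm: 26 mm outside, 18.4 mm bore, rim 78 mm and floor 8 mm above the underside. Between them a 74 mm gap (x), open below, for the bar to pass along y. Origin: centre of the underside, z up. Either way round. May be absent.
- carrier0_tubeA (a point): Centre of the floor of carrier0's tube at x = +62 mm, 8 mm above its underside; a pin fully home has its origin here (within the play).
- carrier0_tubeB (a point): Centre of the floor of carrier0's tube at x = -62 mm, 8 mm above its underside; a pin fully home has its origin here (within the play).
- carrier0_saddle (a point): Centre of the underside of carrier0's crosspiece, 136 mm above its underside; this face lies on the bar when hung.
- carrier1: Another carrier like carrier0 (may be absent). Detail of all carriers: legs 10 mm thick in x, 30 mm in y; crosspiece from 136 to 150 mm above the underside; on it the black grip rib, 56 mm in x and 22 mm in y, from 150 to 175 mm, to be pinched along y from above (fingertips kept above 150 mm clear the bar).
- carrier1_tubeA (a point): Centre of the floor of carrier1's tube at x = +62 mm, 8 mm above its underside; a pin fully home has its origin here (within the play).
- carrier1_tubeB (a point): Centre of the floor of carrier1's tube at x = -62 mm, 8 mm above its underside; a pin fully home has its origin here (within the play).
- carrier1_saddle (a point): Centre of the underside of carrier1's crosspiece, 136 mm above its underside; this face lies on the bar when hung.
- carrier2: Another carrier like carrier0. May be absent.
- carrier2_tubeA (a point): Centre of the floor of carrier2's tube at x = +62 mm, 8 mm above its underside; a pin fully home has its origin here (within the play).
- carrier2_tubeB (a point): Centre of the floor of carrier2's tube at x = -62 mm, 8 mm above its underside; a pin fully home has its origin here (within the play).
- carrier2_saddle (a point): Centre of the underside of carrier2's crosspiece, 136 mm above its underside; this face lies on the bar when hung.
- rail: Hanging rail fixed to the bench: a round steel bar, 16 mm diameter and 340 mm long along its x, axis 150 mm above the bench, on two 16 mm upright posts at x = +-162 mm with foot plates 50 x 60 x 8 mm and 24 mm diameter collars at the bar's ends. Origin: bench level under the bar's middle. Left or right of the carriers.
- rail_top (a point): Top of the bar at its middle, 158 mm above the bench; x along the bar, z up.
- station: Black pin station, a block 220 (x) x 80 (y) x 40 (z) mm fixed to the bench, with four loose-fitting 17.5 mm square holes in a row along x at -75, -25, +25, +75 mm, their floors 8 mm above the bench; the pins start standing in these. Origin: centre of the underside.
- mouse: Computer mouse, 105 x 60 x 32 mm, bystander at the far side. Origin: centre of the underside.
- putty_jar: Amber jar with a white lid, 60 mm diameter, 55 mm tall, bystander. Origin: centre of the underside.
- loupe: Black loupe, 44 mm diameter, 42 mm tall, bystander. Origin: centre of the underside.
There are look-alikes about, which are no part of the job. Leave any yellow look-alike of the carrier2 alone.

How it is judged:
By the outcome, as a careful person would: the job done as asked, in the order asked, and still so for the second after the job is handed in, with the robot touching nothing.
Of pin0, pin1, pin2, pin3 only 3 to 4 are there at a start; the rules pass over those that are not, and their reading is None.
Of carrier0, carrier1, carrier2 only 2 to 3 are there at a start; the rules pass over those that are not, and their reading is None.
At some moment in a run one of carrier0, carrier1, carrier2 may be knocked a few centimetres aside while the robot is not near it.
It also fails if it takes over 208 s, if anything falls off the work surface, if the arm or the gripper's body presses on something with over 40 N, if the wrist force passes 120 N, or if a joint passes its speed limit or range.

### The arm

A 6-joint arm with a two-finger parallel gripper is mounted at the origin on the work surface. World frame = base frame: x ahead of the robot, y to its left, z up, the work surface at z = 0. Lengths are in m, angles in degrees, forces in N, time in s.
With the tool pointing down it reaches from about 0.425 to 0.925 m from the base axis. Payload 12.5 kg.
Tool frame: the origin (TCP) lies between the finger pads; the fingertips stand 8 mm ahead of it and the grasp point (between the pads) lies 11 mm behind it (r.tips_ahead is the distance from the TCP to the fingertips, in m); z points along the fingers, y is the line along which they close (so a half turn about z gives the same grasp; the last joint's range is limited). The gripper opens to 85 mm and grips with 20 to 120 N. Pads are 22 mm wide; open, the fingers measure 114 mm over their backs; the gripper's body (76 mm by 85 mm) begins 54 mm behind the grasp point. The pads swing forward as they close: fully open they stand 13 mm farther back than shut.
Start: joints at [70.898, 28.126, 89.318, -0, 62.55, -6.05], TCP at [0.141, 0.609, 0.239] pointing down, gripper open.
Joint ranges: [-177.58, 177.58], [-47.91, 125.51], [2.72, 160], [-65.01, 245.01], [3.68, 167.84], [-153.87, 153.87]. Speed limits (degrees/s): [127.2, 127.2, 159.86, 180, 180, 180].

### API

Orientations are given as a 3x3 rotation matrix whose columns are the frame's x, y, z axes.
In Python, from station import sense, imaging, r, finder gives the robot as it stands. The module is installed in compiled form; this text tells all that it offers.
- The arm moves only by the tool play_rows, never from a script. Its argument "deltas" is a list of rows, each an object with "rotation": the turn, a rotation vector about the tool's x, y, z in degrees, a list of three; "translation": the shift along the tool's x, y, z in mm, a list of three; "claw": the finger opening in mm, from 0 to 85.4. A call has 1 to 8 rows; each row is the pose to reach, as a shift and turn from the pose commanded when the call began, along the tool's axes at that moment; what a row does not reach only later rows make up. A row lasts 1/8 s, in which the tool goes at most 62.5 mm and 10.7 degrees, less where a joint would pass 70% of its speed; a pose out of reach is approached as far as the arm can. A call with a gripper value outside its range is refused whole. The fingers move at their own pace and stop on an object; "newtons" is the grip in N (left out, the last holds). Time passes only in rows, so rows that repeat a pose let the fingers close. It gives the time, the measured TCP pose, the force, the opening and the grip force at its end, in the units of the state.
- sense(): the state, without advancing time (a new reading comes with each control period).
- imaging.snapshot(name): name is "scene" or "top" or "wrist"; returns the picture (400x640x3 uint8, red, green, blue); there is no depth.
- imaging.camera_params(name): a dict with "intrinsics" (3x3 intrinsics, pixels), "dist" ([k1, k2, p1, p2, k3] as OpenCV has them; the pictures are not rectified), "world_to_cam" (4x4, takes a point from world to camera coordinates). Camera axes: x right, y up, looking along -z (the intrinsics and any distortion apply to the point x, -y, -z); pixel columns grow to the right and rows downward; lengths in m; the calibration is good to about 2 mm. A picture is of the moment at which its call begins: read the wrist's pose just before it. camera_params takes no time and is no camera call; for the wrist camera it gives the pose at the moment of the call.
- r.hand_in(): hands the job in; it is judged then, once.
Trained networks look in the newest picture that a camera, given by its name, has taken for a name from the list of things; names that differ only in an ending like _2 or _b are one class to them, and where a whole thing is asked for, a point or a joint stands for the part that bears it (a point fixed in the world has none). Each returns a list of dicts, best first, with "conf" (0 to 1); they miss things now and then, are a little off and sometimes report something else, mostly with a low value. They report only what shows in the picture. A call takes as long as a camera call. They do not tell look-alikes from the thing itself.
- finder.find_in(camera, thing): "location" ([x, y, z] in m, in world coordinates, good to about 4 mm: the middle of the surface that is visible of it).
- finder.trace(camera, thing): "pixels" (400x640 bool, what is visible of it).
- finder.place_of(camera, thing): "location" ([x, y, z] in m, in world coordinates, good to about 4 mm: a listed point, or the origin of a listed thing).
The state is a dict: "time": time; "joint_positions": joint angles; "qd": joint speeds; "effort": joint torques, N m; "tcp_pos": TCP position; "orientation": TCP orientation; "wrist_force": force on the tool from outside, world axes, zero at the start; "wrist_torque": the same for the moment, N m; "width": opening from 0.0 (shut) to 1.0 (fully open); "grasp_force": force on a finger pad.
Only numpy, scipy, OpenCV 4.12 (cv2) and the standard library are available. Lean on these libraries where they do the work, as an engineer would, in place of code of your own. Each camera call takes 0.05 s, during which the arm holds its last target. There are 200 camera calls.

## Working session

There is one attempt and no reset: what is moved stays moved. The work goes in short steps, Python scripts to look and compute and a tool call to move; the robot and the scene stay as the last step left them, time stands still between calls to the robot, and variables do not carry over. Pictures are saved under pics/ and viewed, at most 14 in all, crops included, and the job is handed in when it is done.

Besides the shell and the picture viewer there is one more tool, called after "Request:" as name(argument=value, ...), one argument or row to a line, values as JSON. play_rows: Moves the arm, as the interface text tells. Its arguments: {"type":"object","properties":{"deltas":{"type":"array","items":{"type":"object","properties":{"rotation":{"type":"array","items":{"type":"number"}},"translation":{"type":"array","items":{"type":"number"}},"claw":{"type":"number"}}}},"newtons":{"type":"number"}},"required":["deltas"]}

```bash
mkdir -p pics; ls; cat > a.py <<'E'
from station import sense, imaging, r, finder
import cv2, numpy as np
def save(cam,n):
    im=imaging.snapshot(cam); cv2.imwrite(f'pics/{n}.png',im[:,:,::-1]); return im
E
python3 - <<'E'
from a import *
s=sense(); print(s['time'],s['tcp_pos'],np.round(s['orientation'],3).tolist(),r.tips_ahead)
for c in ['scene','top']:
    save(c,c+'0')
    for t in ['pin0','carrier0','carrier0_tubeA','carrier0_tubeB','carrier0_saddle','rail','rail_top','station','mouse','putty_jar','loupe']:
        print(c,t,[(round(d['conf'],2),np.round(d['location'],3).tolist()) for d in finder.place_of(c,t) if d['conf']>.2])
a=cv2.imread('pics/scene0.png');b=cv2.imread('pics/top0.png')
print(sense()['time'])
E
```

```text
pics
0.0 [0.14103824 0.60862282 0.23868921] [[-0.974, 0.226, -0.0], [0.226, 0.974, -0.001], [0.0, -0.001, -1.0]] 0.008
scene pin0 [(0.63, [0.498, -0.319, 0.006]), (0.6, [0.594, -0.332, 0.009]), (0.53, [0.553, -0.328, 0.007])]
scene carrier0 [(0.94, [0.657, 0.03, -0.003]), (0.66, [0.296, 0.178, -0.001])]
scene carrier0_tubeA [(0.95, [0.561, 0.084, 0.004])]
scene carrier0_tubeB [(0.6, [0.543, -0.043, 0.006])]
scene carrier0_saddle [(0.93, [0.551, 0.022, 0.133])]
scene rail [(0.56, [0.77, -0.141, -0.001]), (0.32, [0.553, 0.018, 0.132]), (0.32, [0.436, 0.063, 0.012])]
scene rail_top [(0.66, [0.526, 0.31, 0.155]), (0.64, [0.801, -0.038, -0.0])]
scene station [(0.64, [0.521, -0.325, -0.002])]
scene mouse [(0.81, [0.767, 0.183, -0.003]), (0.61, [0.77, -0.142, -0.001]), (0.24, [0.551, -0.327, 0.011])]
scene putty_jar [(0.78, [0.77, -0.14, -0.001]), (0.4, [0.445, -0.311, 0.006]), (0.22, [0.8, -0.037, -0.001])]
scene loupe [(0.58, [0.801, -0.036, 0.002])]
top pin0 [(0.72, [0.451, -0.31, 0.008]), (0.7, [0.545, -0.326, 0.006]), (0.6, [0.597, -0.332, 0.007]), (0.44, [0.494, -0.318, 0.012])]
top carrier0 [(0.97, [0.3, 0.173, 0.002]), (0.81, [0.43, 0.002, 0.003]), (0.76, [0.551, 0.024, 0.001]), (0.65, [0.526, 0.312, 0.163]), (0.6, [0.658, 0.03, -0.001])]
top carrier0_tubeA [(0.81, [0.559, 0.084, 0.006])]
top carrier0_tubeB [(0.36, [0.656, 0.091, 0.002])]
top carrier0_saddle [(0.94, [0.554, 0.023, 0.136])]
top rail [(0.66, [0.654, 0.031, 0.136])]
top rail_top [(0.76, [0.524, 0.312, 0.162]), (0.69, [0.435, -0.059, 0.006])]
top station [(0.74, [0.525, -0.318, 0.002]), (0.35, [0.434, 0.062, 0.008])]
top mouse [(0.7, [0.768, 0.181, 0.004]), (0.54, [0.448, -0.309, 0.006]), (0.34, [0.55, 0.024, 0.004])]
top putty_jar [(0.81, [0.772, -0.145, -0.003])]
top loupe [(0.65, [0.798, -0.041, -0.004])]
1.2
```

View pics/scene0.png

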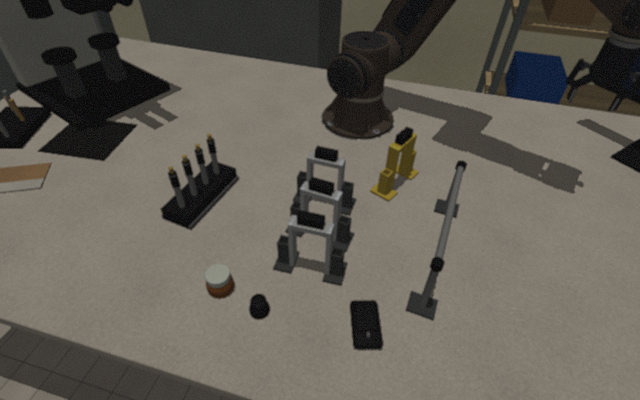

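View pics/top0.png

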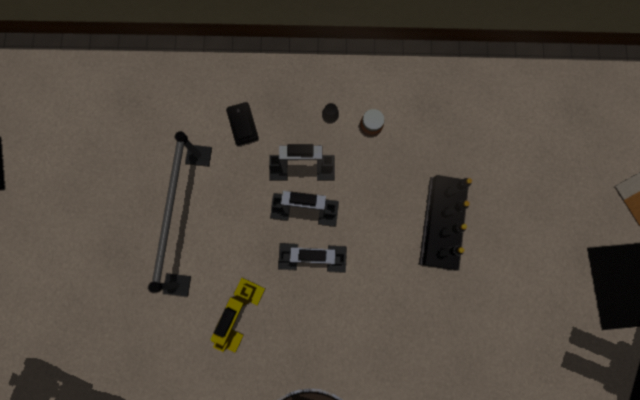

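The pictures show three grey carriers near (0.43,0), (0.55,0.02) and (0.66,0.03). The station with 4 pins is at y≈-0.32 and the rail is on the left. The yellow carrier is the look-alike. I'll move above the carriers for a wrist view.

Request:
play_rows(
  deltas=[
    {"rotation":[0,0,10],"translation":[0,0,-60],"claw":50},
    {"rotation":[0,0,20],"translation":[-60,-50,-120],"claw":50},
    {"rotation":[0,0,30],"translation":[-105,-95,-160],"claw":50},
    {"rotation":[0,0,40],"translation":[-150,-135,-160],"claw":50},
    {"rotation":[0,0,50],"translation":[-195,-175,-160],"claw":50},
    {"rotation":[0,0,60],"translation":[-240,-215,-160],"claw":50},
    {"rotation":[0,0,70],"translation":[-285,-255,-160],"claw":50},
    {"rotation":[0,0,77],"translation":[-330,-295,-160],"claw":50},
  ],
)

```text
time: 2.2
tcp_pos: [0.3786, 0.2707, 0.3995]
orientation: [[0.005, 1.0, 0.001], [1.0, -0.005, 0.0], [0.0, 0.001, -1.0]]
wrist_force: [1.1, 1.0, 0.6]
width: 0.584
grasp_force: 0.0
```

```bash
cat >> a.py <<'E'
def world(cam,uv,z):
    p=imaging.camera_params(cam); T=np.array(p['world_to_cam']); K=np.array(p['intrinsics'])
    u=cv2.undistortPoints(np.array(uv,float).reshape(-1,1,2),K,np.array(p['dist'],float))[:,0]
    d=np.c_[u[:,0],-u[:,1],-np.ones(len(u))]@T[:3,:3]; c=-T[:3,:3].T@T[:3,3]
    return c+d*((z-c[2])/d[:,2])[:,None]
def pix(cam,P):
    p=imaging.camera_params(cam); T=np.array(p['world_to_cam']); q=np.atleast_2d(P)@T[:3,:3].T+T[:3,3]
    return cv2.projectPoints(q*[1,-1,-1],np.zeros(3),np.zeros(3),np.array(p['intrinsics']),np.array(p['dist'],float))[0][:,0]
def go(x,y,z,th):
    """tool-frame delta to put the TCP at x,y,z with tool y at th deg"""
    s=sense(); R=np.array(s['orientation']); t=np.radians(th)
    Rt=np.array([[-np.sin(t),np.cos(t),0],[np.cos(t),np.sin(t),0],[0,0,-1]]).T.copy()
    Rt=np.c_[[-np.sin(t),np.cos(t),0],[np.cos(t),np.sin(t),0],[0,0,-1]]
    rv=np.degrees(cv2.Rodrigues(R.T@Rt)[0][:,0])
    print('T',np.round(1000*R.T@(np.array([x,y,z])-s['tcp_pos']),1).tolist(),'R',np.round(rv,1).tolist(),'t',s['time'])
E
python3 - <<'E'
from a import *
print(sense()['tcp_pos'])
go(.55,.02,.42,0)
print(world('top',[[181,137],[155,287]],.150))
p=imaging.camera_params('wrist'); T=np.array(p['world_to_cam']); print(-T[:3,:3].T@T[:3,3], T[2,:3])
E
```

```text
[0.37861595 0.27073921 0.39949573]
T [-249.8, 172.8, -20.5] R [0.0, -0.0, -0.3] t 2.2
[[0.68730575 0.29309395 0.15      ]
 [0.36378132 0.32687898 0.15      ]]
[0.3795241  0.35506316 0.53335611] [8.25544223e-04 3.28428370e-01 9.44528519e-01]
```

Request:
play_rows(
  deltas=[
    {"translation":[-45,35,-10],"claw":50},
    {"translation":[-220,172,-40],"claw":50},
    {"translation":[-220,172,-40],"claw":50},
    {"translation":[-220,172,-40],"claw":50},
    {"translation":[-220,172,-40],"claw":50},
    {"translation":[-220,172,-40],"claw":50},
    {"translation":[-220,172,-40],"claw":50},
    {"translation":[-220,172,-40],"claw":50},
  ],
)

```text
invalid input
```

```bash
python3 - <<'E'
from a import *
save('wrist','w1')
for t in ['carrier0','carrier0_tubeA','carrier0_tubeB','carrier0_saddle','pin0']:
    print(t,[(round(d['conf'],2),np.round(d['location'],3).tolist()) for d in finder.place_of('wrist',t) if d['conf']>.2])
print(sense()['tcp_pos'])
E
```

```text
carrier0 [(0.81, [0.662, 0.031, 0.0]), (0.81, [0.436, -0.003, 0.001]), (0.66, [0.548, 0.022, 0.001])]
carrier0_tubeA [(0.78, [0.56, 0.079, 0.01])]
carrier0_tubeB [(0.96, [0.549, -0.036, 0.004])]
carrier0_saddle [(0.84, [0.549, 0.023, 0.135])]
pin0 [(0.74, [0.769, 0.183, 0.001])]
[0.37742293 0.27313049 0.39917644]
```

View pics/w1.png

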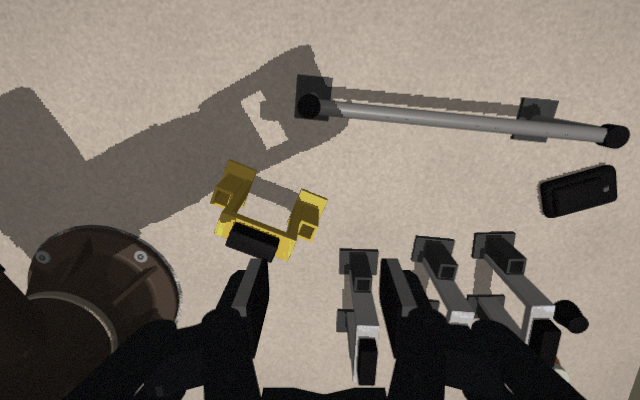

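Request:
play_rows(
  deltas=[
    {"rotation":[0,0,0],"translation":[-52,30,-20],"claw":50},
    {"rotation":[0,0,0],"translation":[-104,60,-40],"claw":50},
    {"rotation":[0,0,0],"translation":[-156,90,-40],"claw":50},
    {"rotation":[0,0,0],"translation":[-208,120,-40],"claw":50},
    {"rotation":[0,0,0],"translation":[-260,150,-40],"claw":50},
    {"rotation":[0,0,0],"translation":[-310,172,-40],"claw":50},
    {"rotation":[0,0,0],"translation":[-310,172,-40],"claw":50},
    {"rotation":[0,0,0],"translation":[-310,172,-40],"claw":50},
  ],
)

```text
time: 3.5
tcp_pos: [0.5495, -0.0361, 0.439]
orientation: [[-0.001, 1.0, -0.0], [1.0, 0.001, 0.0], [0.0, -0.0, -1.0]]
wrist_force: [-0.5, -0.4, 0.1]
width: 0.587
grasp_force: 0.0
```

```bash
python3 - <<'E'
from a import *
save('wrist','w2')
for t in ['carrier0','carrier0_tubeA','carrier0_tubeB','carrier0_saddle','pin0']:
    print(t,[(round(d['conf'],2),np.round(d['location'],3).tolist()) for d in finder.place_of('wrist',t) if d['conf']>.2])
print(sense()['tcp_pos'])
E
```

```text
carrier0 [(0.67, [0.436, 0.0, -0.001]), (0.63, [0.55, 0.023, -0.001]), (0.59, [0.66, 0.03, -0.0])]
carrier0_tubeA [(0.96, [0.562, 0.082, 0.009]), (0.58, [0.435, 0.062, 0.008]), (0.41, [0.659, 0.092, 0.006])]
carrier0_tubeB [(0.85, [0.548, -0.036, 0.006])]
carrier0_saddle [(0.74, [0.549, 0.027, 0.139]), (0.4, [0.496, -0.316, 0.005])]
pin0 [(0.77, [0.549, -0.327, 0.008]), (0.74, [0.495, -0.317, 0.003]), (0.61, [0.599, -0.334, 0.008])]
[ 0.54935492 -0.03665375  0.43946266]
```

View pics/w2.png

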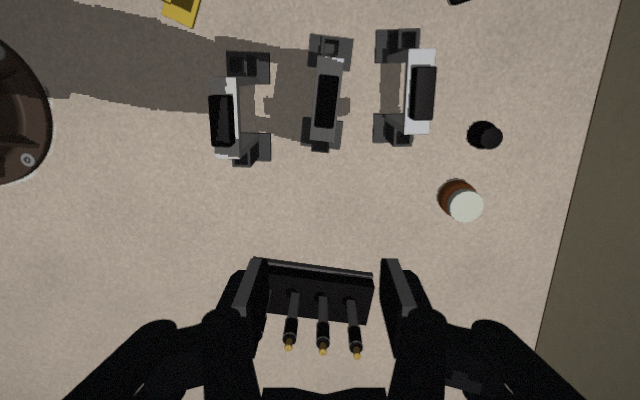

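The carriers' open tubes show at rows 40–160: C0 at col ~248, C1 at ~325, C2 at ~398. I'll overlay the model on an enlarged crop to refine the poses.

```bash
cat >> a.py <<'E'
def cpts(x,y,psi):  # psi: carrier x-axis angle
    a=np.radians(psi); R=np.array([[np.cos(a),-np.sin(a)],[np.sin(a),np.cos(a)]])
    def box(cx,cy,hx,hy,z): 
        q=np.array([[-hx,-hy],[hx,-hy],[hx,hy],[-hx,hy]])+[cx,cy]; return np.c_[q@R.T+[x,y],np.full(4,z)]
    return [box(.062,0,.0092,.0092,.078),box(-.062,0,.0092,.0092,.078),box(.062,0,.013,.013,.078),box(-.062,0,.013,.013,.078),box(0,0,.028,.011,.175)]
def overlay(src,cam,poses,crop,k,out,tcp=None):
    im=cv2.imread(f'pics/{src}.png'); x0,y0,x1,y1=crop
    c=cv2.resize(im[y0:y1,x0:x1],None,fx=k,fy=k,interpolation=cv2.INTER_CUBIC)
    c=np.clip(c.astype(float)*2,0,255).astype(np.uint8)
    for p in poses:
        for j,b in enumerate(cpts(*p)):
            q=((pix(cam,b)-[x0,y0]+.5)*k).astype(np.int32); cv2.polylines(c,[q],True,[(0,255,0),(0,0,255)][j==1],1)
    cv2.imwrite(f'pics/{out}.png',c)
E
python3 - <<'E'
from a import *
overlay('w2','wrist',[(.4355,0,90),(.552,.023,83),(.66,.031,90)],(200,20,450,170),3.2,'o2')
E
```

```text
(no output)
```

View pics/o2.png

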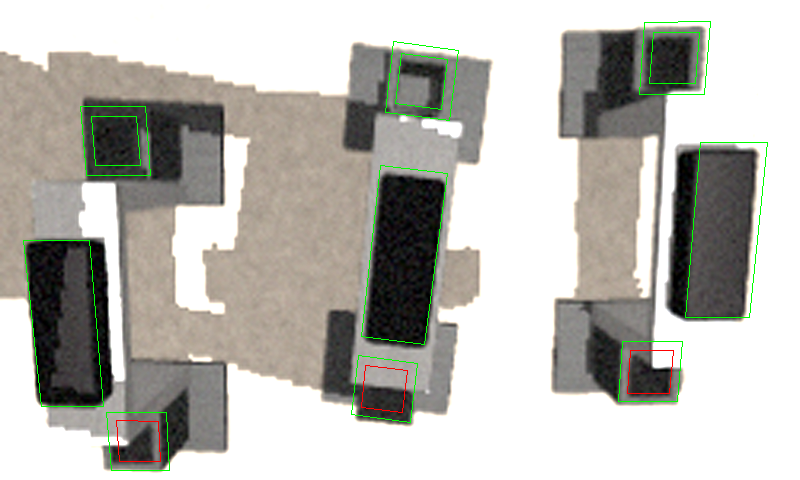

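Overlays fit within about 1–2 mm (C1 yaw 83–84°, C2 yaw ~91°). Next I'll locate the pins by their brass stubs.

```bash
python3 - <<'E'
from a import *
for n,c,x0,y0,x1,y1 in [('w2','wrist',270,330,380,370),('top0','top',440,165,490,265),('scene0','scene',155,125,225,185)]:
    h=cv2.cvtColor(cv2.imread(f'pics/{n}.png'),cv2.COLOR_BGR2HSV); m=cv2.inRange(h,(12,110,60),(35,255,255))
    k=np.zeros_like(m);k[y0:y1,x0:x1]=m[y0:y1,x0:x1]
    N,_,st,ce=cv2.connectedComponentsWithStats(k)
    for i in range(1,N):
        if st[i,4]>3: print(n,ce[i].round(1),st[i,4],world(c,[ce[i]],.157)[0].round(4))
print(world('top',[[181,137],[155,287]],.150), sense()['time'])
go(.448,-.312,.26,-8)
E
```

```text
w2 [288.  345.2] 64 [ 0.4991 -0.3205  0.157 ]
w2 [322.4 349.9] 54 [ 0.5487 -0.3289  0.157 ]
w2 [356.8 354.1] 50 [ 0.599  -0.3363  0.157 ]
top0 [469.  180.2] 25 [ 0.5989 -0.3341  0.157 ]
top0 [466.5 202.9] 27 [ 0.5492 -0.3267  0.157 ]
top0 [463.9 226.3] 27 [ 0.4989 -0.3192  0.157 ]
top0 [461.2 249.5] 28 [ 0.4497 -0.3115  0.157 ]
scene0 [209. 136.] 12 [ 0.4482 -0.3112  0.157 ]
scene0 [197.  146.2] 12 [ 0.4972 -0.3191  0.157 ]
scene0 [184.3 157.4] 14 [ 0.5473 -0.3261  0.157 ]
scene0 [170.2 169. ] 14 [ 0.5966 -0.3347  0.157 ]
[[0.68730575 0.29309395 0.15      ]
 [0.36378132 0.32687898 0.15      ]] 3.8
T [-275.3, -101.6, 179.4] R [0.0, -0.0, 8.0] t 3.8
```

Request:
play_rows(
  newtons=40,
  deltas=[
    {"rotation":[0,0,4],"translation":[-50,8,31],"claw":32},
    {"rotation":[0,0,8.5],"translation":[-100,16,62],"claw":32},
    {"rotation":[0,0,8.5],"translation":[-150,24,93],"claw":32},
    {"rotation":[0,0,8.5],"translation":[-200,32,124],"claw":32},
    {"rotation":[0,0,8.5],"translation":[-250,40,155],"claw":32},
    {"rotation":[0,0,8.5],"translation":[-298.5,49.5,185],"claw":32},
    {"rotation":[0,0,8.5],"translation":[-298.5,49.5,190],"claw":32},
    {"rotation":[0,0,8.5],"translation":[-298.5,49.5,190],"claw":32},
  ],
)

```text
time: 4.8
tcp_pos: [0.5988, -0.3356, 0.2489]
orientation: [[0.149, 0.989, -0.001], [0.989, -0.149, 0.001], [0.001, -0.001, -1.0]]
wrist_force: [-0.7, 1.1, 0.1]
width: 0.372
grasp_force: 0.0
```

```bash
python3 - <<'E'
from a import *
go(.5985,-.335,.128,-8.5)
im=save('scene','s1'); im=cv2.imread('pics/s1.png')[100:220,120:320]; cv2.imwrite('pics/s1c.png',cv2.resize(im,None,fx=3,fy=3))
E
```

```text
T [0.4, -0.3, 120.9] R [-0.0, -0.0, -0.0] t 4.8
```

Request:
play_rows(
  deltas=[
    {"rotation":[0,0,0],"translation":[0,0,50],"claw":32},
    {"rotation":[0,0,0],"translation":[0.5,0,100],"claw":32},
    {"rotation":[0,0,0],"translation":[0.5,0,121],"claw":32},
    {"rotation":[0,0,0],"translation":[0.5,0,121],"claw":32},
    {"rotation":[0,0,0],"translation":[0.5,0,121],"claw":10},
    {"rotation":[0,0,0],"translation":[0.5,0,121],"claw":10},
    {"rotation":[0,0,0],"translation":[0.5,0,121],"claw":10},
    {"rotation":[0,0,0],"translation":[0.5,0,121],"claw":10},
  ],
)

```text
time: 5.85
tcp_pos: [0.5993, -0.3359, 0.13]
orientation: [[0.149, 0.989, 0.002], [0.989, -0.149, -0.001], [-0.001, 0.002, -1.0]]
wrist_force: [-2.4, 1.3, 7.3]
width: 0.219
grasp_force: 39.7
```

Request:
play_rows(
  deltas=[
    {"rotation":[0,0,0],"translation":[0,0,-30],"claw":10},
    {"rotation":[0,0,0],"translation":[0,0,-80],"claw":10},
    {"rotation":[0,0,0],"translation":[0,0,-130],"claw":10},
    {"rotation":[0,0,0],"translation":[0,0,-180],"claw":10},
    {"rotation":[0,0,0],"translation":[0,0,-190],"claw":10},
    {"rotation":[0,0,0],"translation":[0,0,-190],"claw":10},
  ],
)

```text
time: 6.6
tcp_pos: [0.5988, -0.3356, 0.3186]
orientation: [[0.149, 0.989, 0.001], [0.989, -0.149, -0.001], [-0.0, 0.001, -1.0]]
wrist_force: [-0.5, -0.9, -0.9]
width: 0.217
grasp_force: 39.3
```

```bash
python3 - <<'E'
from a import *
for c in ['scene','top']:
    imaging.snapshot(c); print(c,[(round(d['conf'],2),np.round(d['location'],3).tolist()) for d in finder.place_of(c,'pin0') if d['conf']>.2])
go(.661,-.031,.318,1)
E
```

```text
scene [(0.84, [0.499, -0.314, 0.007]), (0.63, [0.597, -0.334, 0.197]), (0.57, [0.55, -0.332, 0.01]), (0.53, [0.452, -0.311, 0.005])]
top [(0.74, [0.546, -0.329, 0.009]), (0.54, [0.6, -0.334, 0.194]), (0.48, [0.448, -0.309, 0.007]), (0.45, [0.497, -0.319, 0.011])]
T [310.4, 16.3, -1.2] R [-0.1, -0.1, -9.6] t 6.8
```

Request:
play_rows(
  deltas=[
    {"rotation":[0,0,-4],"translation":[40,2,0],"claw":10},
    {"rotation":[0,0,-9.5],"translation":[95,5,0],"claw":10},
    {"rotation":[0,0,-9.5],"translation":[150,8,0],"claw":10},
    {"rotation":[0,0,-9.5],"translation":[205,11,0],"claw":10},
    {"rotation":[0,0,-9.5],"translation":[260,14,0],"claw":10},
    {"rotation":[0,0,-9.5],"translation":[310,16.5,0],"claw":10},
    {"rotation":[0,0,-9.5],"translation":[310,16.5,0],"claw":10},
    {"rotation":[0,0,-9.5],"translation":[310,16.5,0],"claw":10},
  ],
)

```text
time: 7.8
tcp_pos: [0.6612, -0.0317, 0.3172]
orientation: [[-0.017, 1.0, -0.001], [1.0, 0.017, 0.0], [0.0, -0.001, -1.0]]
wrist_force: [-0.1, -1.0, 0.7]
width: 0.219
grasp_force: 39.3
```

```bash
cat >> a.py <<'E'
def look(cam,*ts):
    imaging.snapshot(cam)
    for t in ts: print(cam,t,[(round(d['conf'],2),np.round(d['location'],3).tolist()) for d in finder.place_of(cam,t) if d['conf']>.25])
E
python3 - <<'E'
from a import *
save('wrist','w3')
look('wrist','pin0'); look('top','carrier0','pin0'); look('scene','carrier0','pin0')
go(.661,-.031,.128,1)
overlay('w3','wrist',[(.552,.023,83),(.66,.031,91)],(150,100,500,350),2.2,'o3')
E
```

```text
wrist pin0 [(0.57, [0.657, -0.031, 0.193])]
top carrier0 []
top pin0 [(0.77, [0.449, -0.31, 0.008]), (0.77, [0.497, -0.316, 0.011]), (0.51, [0.548, -0.327, 0.01])]
scene carrier0 [(0.66, [0.659, 0.031, -0.002]), (0.64, [0.297, 0.179, -0.001])]
scene pin0 [(0.92, [0.66, -0.03, 0.199]), (0.77, [0.494, -0.318, 0.006]), (0.72, [0.432, -0.056, 0.007]), (0.53, [0.448, -0.311, 0.004])]
T [1.0, -0.3, 190.2] R [0.0, -0.0, -0.1] t 8.25
```

View pics/o3.png

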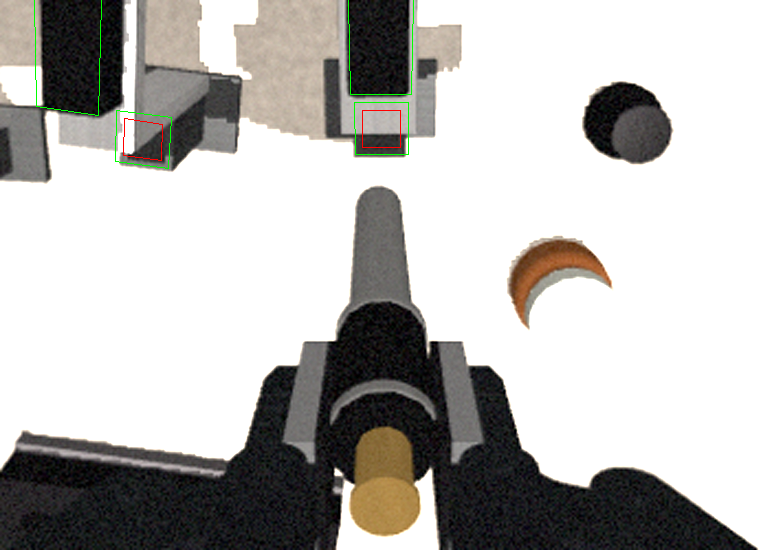

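Request:
play_rows(
  deltas=[
    {"rotation":[0,0,0],"translation":[1,0,50],"claw":10},
    {"rotation":[0,0,0],"translation":[1,0,95],"claw":10},
    {"rotation":[0,0,0],"translation":[1,0,108],"claw":10},
    {"rotation":[0,0,0],"translation":[1,0,114],"claw":10},
    {"rotation":[0,0,0],"translation":[1,0,120],"claw":10},
    {"rotation":[0,0,0],"translation":[1,0,126],"claw":10},
    {"rotation":[0,0,0],"translation":[1,0,130],"claw":10},
  ],
)

```text
time: 9.12
tcp_pos: [0.6615, -0.0307, 0.1884]
orientation: [[-0.017, 1.0, 0.001], [1.0, 0.017, -0.0], [-0.0, 0.001, -1.0]]
wrist_force: [-0.1, -1.1, 0.7]
width: 0.221
grasp_force: 39.3
```

```bash
python3 - <<'E'
from a import *
s=sense(); print(s['wrist_force'],s['wrist_torque'])
look('scene','carrier0','pin0')
go(.661,-.031,.128,1)
E
```

```text
[-0.08683434 -1.1440894   0.74564595] [-0.2723241   0.04662826  0.03558343]
scene carrier0 [(0.93, [0.296, 0.176, 0.001]), (0.9, [0.656, 0.029, -0.004])]
scene pin0 [(0.67, [0.553, -0.33, 0.01]), (0.62, [0.447, -0.313, 0.004]), (0.56, [0.499, -0.315, 0.006]), (0.56, [0.656, -0.033, 0.069])]
T [-0.3, -0.3, 60.1] R [0.0, 0.0, -0.1] t 9.275
```

No contact force with the foot about 10 mm inside the rim, so the pin is entering. I'll continue home, release and rise.

Request:
play_rows(
  deltas=[
    {"rotation":[0,0,0],"translation":[0,0,20],"claw":10},
    {"rotation":[0,0,0],"translation":[0,0,40],"claw":10},
    {"rotation":[0,0,0],"translation":[0,0,54],"claw":10},
    {"rotation":[0,0,0],"translation":[0,0,58],"claw":10},
    {"rotation":[0,0,0],"translation":[0,0,58],"claw":10},
  ],
)

```text
time: 9.9
tcp_pos: [0.6614, -0.0307, 0.1304]
orientation: [[-0.017, 1.0, 0.0], [1.0, 0.017, -0.0], [-0.0, 0.0, -1.0]]
wrist_force: [-0.8, -2.6, -1.8]
width: 0.219
grasp_force: 39.2
```

Request:
play_rows(
  deltas=[
    {"rotation":[0,0,0],"translation":[0,0,0],"claw":32},
    {"rotation":[0,0,0],"translation":[0,0,0],"claw":32},
    {"rotation":[0,0,0],"translation":[0,0,0],"claw":32},
    {"rotation":[0,0,0],"translation":[0,0,-30],"claw":32},
    {"rotation":[0,0,0],"translation":[0,0,-80],"claw":32},
    {"rotation":[0,0,0],"translation":[0,0,-120],"claw":32},
    {"rotation":[0,0,0],"translation":[0,0,-120],"claw":32},
  ],
)

```text
time: 10.78
tcp_pos: [0.6622, -0.0306, 0.2537]
orientation: [[-0.017, 1.0, 0.006], [1.0, 0.017, -0.001], [-0.001, 0.006, -1.0]]
wrist_force: [-1.0, 0.6, -0.1]
width: 0.375
grasp_force: 0.0
```

```bash
python3 - <<'E'
from a import *
look('scene','carrier0','pin0','carrier0_tubeA');look('wrist','carrier0','pin0')
go(.549,-.328,.25,-8.5)
E
```

```text
scene carrier0 [(0.92, [0.295, 0.176, 0.0]), (0.6, [0.656, 0.031, -0.003]), (0.59, [0.543, -0.04, 0.006])]
scene pin0 [(0.67, [0.446, -0.311, 0.006]), (0.61, [0.55, -0.326, 0.008]), (0.53, [0.5, -0.317, 0.008])]
scene carrier0_tubeA [(0.68, [0.561, 0.084, 0.008]), (0.65, [0.433, -0.0, 0.137])]
wrist carrier0 []
wrist pin0 []
T [-295.6, -117.0, -0.9] R [-0.1, -0.0, 9.4] t 11.125
```

Request:
play_rows(
  deltas=[
    {"rotation":[0,0,4],"translation":[-45,-18,0],"claw":32},
    {"rotation":[0,0,9.5],"translation":[-95,-38,0],"claw":32},
    {"rotation":[0,0,9.5],"translation":[-145,-58,0],"claw":32},
    {"rotation":[0,0,9.5],"translation":[-200,-79,0],"claw":32},
    {"rotation":[0,0,9.5],"translation":[-255,-101,0],"claw":32},
    {"rotation":[0,0,9.5],"translation":[-295.5,-117,0],"claw":32},
    {"rotation":[0,0,9.5],"translation":[-295.5,-117,0],"claw":32},
    {"rotation":[0,0,9.5],"translation":[-295.5,-117,0],"claw":32},
  ],
)

```text
time: 12.12
tcp_pos: [0.5493, -0.3275, 0.2496]
orientation: [[0.149, 0.989, -0.001], [0.989, -0.149, 0.001], [0.001, -0.001, -1.0]]
wrist_force: [0.3, -0.6, 0.3]
width: 0.373
grasp_force: 0.0
```

Request:
play_rows(
  deltas=[
    {"rotation":[0,0,0],"translation":[0,0,50],"claw":32},
    {"rotation":[0,0,0],"translation":[0,0,100],"claw":32},
    {"rotation":[0,0,0],"translation":[0,0,121],"claw":32},
    {"rotation":[0,0,0],"translation":[0,0,121],"claw":32},
    {"rotation":[0,0,0],"translation":[0,0,121],"claw":10},
    {"rotation":[0,0,0],"translation":[0,0,121],"claw":10},
    {"rotation":[0,0,0],"translation":[0,0,121],"claw":10},
    {"rotation":[0,0,0],"translation":[0,0,121],"claw":10},
  ],
)

```text
time: 13.12
tcp_pos: [0.5494, -0.3282, 0.1299]
orientation: [[0.149, 0.989, 0.001], [0.989, -0.149, -0.001], [-0.001, 0.001, -1.0]]
wrist_force: [-0.9, 0.6, 4.3]
width: 0.218
grasp_force: 39.3
```

Request:
play_rows(
  deltas=[
    {"rotation":[0,0,0],"translation":[0,0,-30],"claw":10},
    {"rotation":[0,0,0],"translation":[0,0,-80],"claw":10},
    {"rotation":[0,0,0],"translation":[0,0,-130],"claw":10},
    {"rotation":[0,0,0],"translation":[0,0,-180],"claw":10},
    {"rotation":[0,0,0],"translation":[0,0,-190],"claw":10},
    {"rotation":[0,0,0],"translation":[0,0,-190],"claw":10},
  ],
)

```text
time: 13.88
tcp_pos: [0.5491, -0.328, 0.3192]
orientation: [[0.149, 0.989, 0.001], [0.989, -0.149, -0.0], [-0.0, 0.001, -1.0]]
wrist_force: [-0.4, 0.1, -1.1]
width: 0.215
grasp_force: 39.2
```

```bash
python3 - <<'E'
from a import *
look('scene','carrier0','pin0','carrier0_tubeA');look('top','carrier0','pin0')
go(.659,.093,.318,1)
E
```

```text
scene carrier0 [(0.75, [0.298, 0.176, 0.0]), (0.71, [0.658, 0.032, -0.006])]
scene pin0 [(0.98, [0.551, -0.328, 0.2]), (0.79, [0.448, -0.31, 0.006]), (0.55, [0.497, -0.316, 0.008])]
scene carrier0_tubeA [(0.72, [0.562, 0.085, 0.008]), (0.46, [0.799, -0.034, -0.0]), (0.43, [0.551, 0.021, 0.132])]
top carrier0 [(0.97, [0.552, 0.025, 0.0]), (0.81, [0.659, 0.029, 0.001]), (0.79, [0.431, 0.001, 0.002]), (0.7, [0.299, 0.171, -0.0])]
top pin0 [(0.71, [0.528, 0.312, 0.161]), (0.64, [0.801, -0.042, -0.0]), (0.53, [0.66, -0.034, 0.008]), (0.52, [0.499, -0.318, 0.012]), (0.52, [0.549, -0.325, 0.193]), (0.51, [0.448, -0.307, 0.009])]
T [432.6, 46.0, 0.4] R [-0.1, -0.1, -9.6] t 14.225
```

Request:
play_rows(
  deltas=[
    {"rotation":[0,0,-4],"translation":[45,5,0],"claw":10},
    {"rotation":[0,0,-9.5],"translation":[105,11,0],"claw":10},
    {"rotation":[0,0,-9.5],"translation":[165,17,0],"claw":10},
    {"rotation":[0,0,-9.5],"translation":[225,24,0],"claw":10},
    {"rotation":[0,0,-9.5],"translation":[285,30,0],"claw":10},
    {"rotation":[0,0,-9.5],"translation":[345,36,0],"claw":10},
    {"rotation":[0,0,-9.5],"translation":[400,42,0],"claw":10},
    {"rotation":[0,0,-9.5],"translation":[432.5,46,0],"claw":10},
  ],
)

```text
time: 15.22
tcp_pos: [0.6592, 0.0956, 0.3186]
orientation: [[-0.018, 1.0, -0.001], [1.0, 0.018, 0.0], [0.0, -0.001, -1.0]]
wrist_force: [0.4, -0.3, 0.4]
width: 0.218
grasp_force: 39.2
```

Request:
play_rows(
  deltas=[
    {"rotation":[0,0,0],"translation":[0,0,20],"claw":10},
    {"rotation":[0,0,0],"translation":[0,0,70],"claw":10},
    {"rotation":[0,0,0],"translation":[0,0,90],"claw":10},
    {"rotation":[0,0,0],"translation":[0,0,90],"claw":10},
  ],
)

```text
time: 15.72
tcp_pos: [0.6585, 0.0929, 0.2273]
orientation: [[-0.017, 1.0, -0.003], [1.0, 0.017, -0.0], [0.0, -0.003, -1.0]]
wrist_force: [0.7, 0.8, 0.2]
width: 0.218
grasp_force: 39.2
```

```bash
python3 - <<'E'
from a import *
save('wrist','w4')
go(.659,.093,.128,1)
overlay('w4','wrist',[(.66,.031,91)],(220,120,420,290),3.5,'o4')
E
```

```text
T [0.1, -0.0, 100.9] R [-0.0, -0.0, -0.1] t 15.775
```

View pics/o4.png

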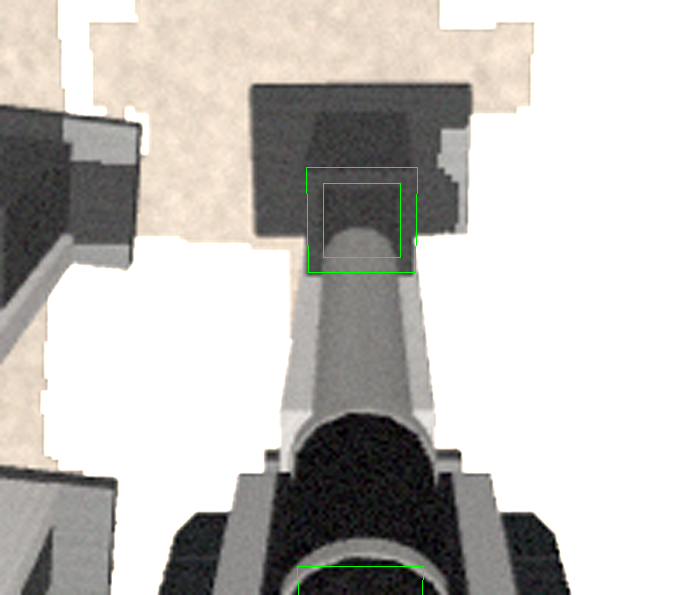

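Aligned: the foot is centred on the tube and the rim outline matches. Inserting.

Request:
play_rows(
  deltas=[
    {"rotation":[0,0,0],"translation":[0,0,15],"claw":10},
    {"rotation":[0,0,0],"translation":[0,0,22],"claw":10},
    {"rotation":[0,0,0],"translation":[0,0,28],"claw":10},
    {"rotation":[0,0,0],"translation":[0,0,34],"claw":10},
    {"rotation":[0,0,0],"translation":[0,0,40],"claw":10},
  ],
)

```text
time: 16.4
tcp_pos: [0.659, 0.0929, 0.1888]
orientation: [[-0.017, 1.0, 0.0], [1.0, 0.017, 0.0], [0.0, 0.0, -1.0]]
wrist_force: [0.1, -0.0, -0.5]
width: 0.218
grasp_force: 39.2
```

Request:
play_rows(
  deltas=[
    {"rotation":[0,0,0],"translation":[0,0,20],"claw":10},
    {"rotation":[0,0,0],"translation":[0,0,40],"claw":10},
    {"rotation":[0,0,0],"translation":[0,0,54],"claw":10},
    {"rotation":[0,0,0],"translation":[0,0,57.5],"claw":10},
    {"rotation":[0,0,0],"translation":[0,0,57.5],"claw":10},
  ],
)

```text
time: 17.02
tcp_pos: [0.6589, 0.0929, 0.1317]
orientation: [[-0.017, 1.0, -0.0], [1.0, 0.017, 0.0], [0.0, -0.0, -1.0]]
wrist_force: [-1.4, 0.5, -0.8]
width: 0.22
grasp_force: 39.2
```

Request:
play_rows(
  deltas=[
    {"rotation":[0,0,0],"translation":[0,0,0],"claw":32},
    {"rotation":[0,0,0],"translation":[0,0,0],"claw":32},
    {"rotation":[0,0,0],"translation":[0,0,0],"claw":32},
    {"rotation":[0,0,0],"translation":[0,0,-30],"claw":32},
    {"rotation":[0,0,0],"translation":[0,0,-80],"claw":32},
    {"rotation":[0,0,0],"translation":[0,0,-120],"claw":32},
    {"rotation":[0,0,0],"translation":[0,0,-120],"claw":32},
  ],
)

```text
time: 17.9
tcp_pos: [0.66, 0.093, 0.2553]
orientation: [[-0.017, 1.0, 0.006], [1.0, 0.017, 0.0], [0.0, 0.006, -1.0]]
wrist_force: [0.3, 1.1, -1.1]
width: 0.372
grasp_force: 0.0
```

```bash
python3 - <<'E'
from a import *
look('scene','carrier0','pin0')
go(.499,-.3200,.25,-8.5)
E
```

```text
scene carrier0 [(0.78, [0.662, 0.03, -0.005]), (0.75, [0.297, 0.176, -0.0])]
scene pin0 [(0.74, [0.497, -0.317, 0.005]), (0.7, [0.447, -0.312, 0.004])]
T [-410.2, -166.4, 0.9] R [-0.1, 0.0, 9.4] t 18.05
```

Request:
play_rows(
  deltas=[
    {"rotation":[0,0,4],"translation":[-40,-16,0],"claw":32},
    {"rotation":[0,0,9.5],"translation":[-95,-39,0],"claw":32},
    {"rotation":[0,0,9.5],"translation":[-150,-61,0],"claw":32},
    {"rotation":[0,0,9.5],"translation":[-207,-84,0],"claw":32},
    {"rotation":[0,0,9.5],"translation":[-264,-107,0],"claw":32},
    {"rotation":[0,0,9.5],"translation":[-320,-130,0],"claw":32},
    {"rotation":[0,0,9.5],"translation":[-375,-152,0],"claw":32},
    {"rotation":[0,0,9.5],"translation":[-410,-166.5,0],"claw":32},
  ],
)

```text
time: 19.05
tcp_pos: [0.4978, -0.3219, 0.2502]
orientation: [[0.15, 0.989, -0.002], [0.989, -0.15, 0.001], [0.001, -0.002, -1.0]]
wrist_force: [0.4, 0.2, -0.1]
width: 0.375
grasp_force: 0.0
```

Request:
play_rows(
  deltas=[
    {"rotation":[0,0,0],"translation":[0,0,20],"claw":32},
    {"rotation":[0,0,0],"translation":[0,0,60],"claw":32},
    {"rotation":[0,0,0],"translation":[0,0,105],"claw":32},
    {"rotation":[0,0,0],"translation":[0,0,121],"claw":32},
    {"rotation":[0,0,0],"translation":[0,0,121],"claw":10},
    {"rotation":[0,0,0],"translation":[0,0,121],"claw":10},
    {"rotation":[0,0,0],"translation":[0,0,121],"claw":10},
    {"rotation":[0,0,0],"translation":[0,0,121],"claw":10},
  ],
)

```text
time: 20.05
tcp_pos: [0.4994, -0.3199, 0.1315]
orientation: [[0.149, 0.989, 0.001], [0.989, -0.149, -0.001], [-0.001, 0.001, -1.0]]
wrist_force: [-1.8, 0.3, 0.6]
width: 0.221
grasp_force: 39.3
```

Request:
play_rows(
  deltas=[
    {"rotation":[0,0,0],"translation":[0,0,-30],"claw":10},
    {"rotation":[0,0,0],"translation":[0,0,-80],"claw":10},
    {"rotation":[0,0,0],"translation":[0,0,-130],"claw":10},
    {"rotation":[0,0,0],"translation":[0,0,-180],"claw":10},
    {"rotation":[0,0,0],"translation":[0,0,-190],"claw":10},
    {"rotation":[0,0,0],"translation":[0,0,-190],"claw":10},
  ],
)

```text
time: 20.8
tcp_pos: [0.4993, -0.3197, 0.3208]
orientation: [[0.149, 0.989, 0.001], [0.989, -0.149, -0.001], [-0.0, 0.001, -1.0]]
wrist_force: [0.1, -0.6, -0.3]
width: 0.221
grasp_force: 39.3
```

```bash
python3 - <<'E'
from a import *
look('scene','pin0','carrier0_tubeA','carrier0_tubeB');look('top','carrier0','pin0')
go(.5444,-.0385,.318,-7)
E
```

```text
scene pin0 [(0.88, [0.498, -0.318, 0.198]), (0.74, [0.447, -0.309, 0.003])]
scene carrier0_tubeA [(0.55, [0.77, 0.183, -0.003])]
scene carrier0_tubeB [(0.61, [0.544, -0.045, 0.006]), (0.31, [0.564, 0.082, 0.008])]
top carrier0 [(0.91, [0.658, 0.03, -0.002]), (0.82, [0.428, -0.0, 0.004]), (0.73, [0.551, 0.024, 0.002]), (0.72, [0.299, 0.173, 0.002])]
top pin0 [(0.73, [0.434, 0.064, 0.006]), (0.6, [0.499, -0.318, 0.205]), (0.57, [0.654, 0.095, 0.011]), (0.5, [0.664, -0.032, 0.012]), (0.44, [0.45, -0.31, 0.004])]
T [284.9, 2.8, 1.9] R [-0.1, -0.1, -1.6] t 21.15
```

Request:
play_rows(
  deltas=[
    {"rotation":[0,0,-1.5],"translation":[45,0.5,0],"claw":10},
    {"rotation":[0,0,-1.5],"translation":[100,1,0],"claw":10},
    {"rotation":[0,0,-1.5],"translation":[155,1.5,0],"claw":10},
    {"rotation":[0,0,-1.5],"translation":[210,2,0],"claw":10},
    {"rotation":[0,0,-1.5],"translation":[260,3,0],"claw":10},
    {"rotation":[0,0,-1.5],"translation":[285,3,10],"claw":10},
    {"rotation":[0,0,-1.5],"translation":[285,3,60],"claw":10},
    {"rotation":[0,0,-1.5],"translation":[285,3,75],"claw":10},
  ],
)

```text
time: 22.15
tcp_pos: [0.5437, -0.0379, 0.2432]
orientation: [[0.122, 0.993, -0.004], [0.993, -0.122, 0.001], [0.0, -0.004, -1.0]]
wrist_force: [0.7, 0.1, 0.1]
width: 0.22
grasp_force: 39.2
```

```bash
python3 - <<'E'
from a import *
save('wrist','w5')
go(.5444,-.0385,.13,-7)
overlay('w5','wrist',[(.552,.023,83)],(220,100,420,290),3.15,'o5')
E
```

```text
T [-0.2, 1.1, 112.7] R [-0.3, -0.0, -0.0] t 22.2
```

View pics/o5.png

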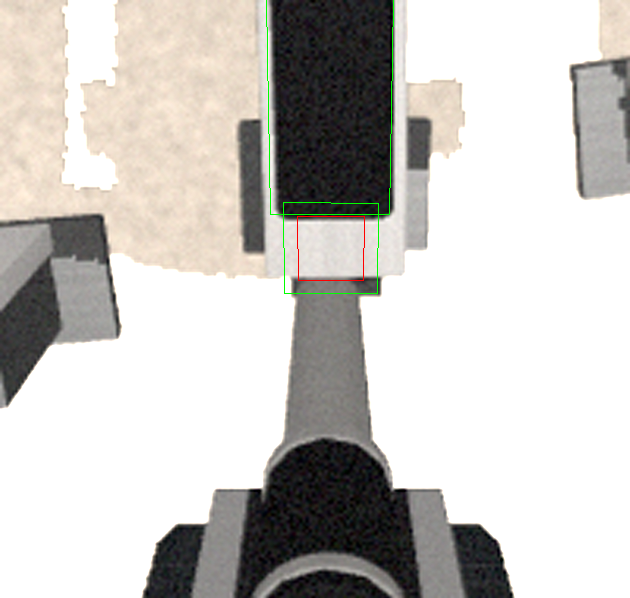

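The tube sits about 1 mm to +x of the overlay (cols 292–380 against 284–378). I'll shift and insert.

Request:
play_rows(
  deltas=[
    {"rotation":[0,0,0],"translation":[0,1.2,20],"claw":10},
    {"rotation":[0,0,0],"translation":[0,1.2,34],"claw":10},
    {"rotation":[0,0,0],"translation":[0,1.2,40],"claw":10},
    {"rotation":[0,0,0],"translation":[0,1.2,46],"claw":10},
    {"rotation":[0,0,0],"translation":[0,1.2,52],"claw":10},
  ],
)

```text
time: 22.82
tcp_pos: [0.5461, -0.0386, 0.1937]
orientation: [[0.123, 0.992, 0.001], [0.992, -0.123, -0.0], [0.0, 0.001, -1.0]]
wrist_force: [-0.2, -0.1, 0.2]
width: 0.217
grasp_force: 39.2
```

Request:
play_rows(
  deltas=[
    {"rotation":[0,0,0],"translation":[0,0,15],"claw":10},
    {"rotation":[0,0,0],"translation":[0,0,35],"claw":10},
    {"rotation":[0,0,0],"translation":[0,0,55],"claw":10},
    {"rotation":[0,0,0],"translation":[0,0,60],"claw":10},
    {"rotation":[0,0,0],"translation":[0,0,60],"claw":10},
  ],
)

```text
time: 23.45
tcp_pos: [0.5457, -0.0386, 0.1334]
orientation: [[0.123, 0.992, -0.001], [0.992, -0.123, 0.0], [0.0, -0.001, -1.0]]
wrist_force: [-0.7, -1.5, -0.5]
width: 0.22
grasp_force: 39.3
```

Request:
play_rows(
  deltas=[
    {"rotation":[0,0,0],"translation":[0,0,0],"claw":32},
    {"rotation":[0,0,0],"translation":[0,0,0],"claw":32},
    {"rotation":[0,0,0],"translation":[0,0,0],"claw":32},
    {"rotation":[0,0,0],"translation":[0,0,-30],"claw":32},
    {"rotation":[0,0,0],"translation":[0,0,-80],"claw":32},
    {"rotation":[0,0,0],"translation":[0,0,-120],"claw":32},
    {"rotation":[0,0,0],"translation":[0,0,-120],"claw":32},
  ],
)

```text
time: 24.32
tcp_pos: [0.5467, -0.0386, 0.2566]
orientation: [[0.123, 0.992, 0.006], [0.992, -0.123, -0.001], [-0.0, 0.006, -1.0]]
wrist_force: [0.4, 0.6, 0.2]
width: 0.375
grasp_force: 0.0
```

```bash
python3 - <<'E'
from a import *
look('scene','carrier0','pin0');look('wrist','carrier0')
go(.449,-.3118,.25,-8.5)
E
```

```text
scene carrier0 [(0.78, [0.299, 0.176, -0.001]), (0.66, [0.662, 0.028, -0.006]), (0.6, [0.657, 0.089, 0.014])]
scene pin0 [(0.57, [0.448, -0.308, 0.005]), (0.44, [0.657, 0.028, 0.136])]
wrist carrier0 []
T [-283.1, -62.2, 2.4] R [-0.1, -0.0, 1.4] t 24.575
```

Request:
play_rows(
  deltas=[
    {"rotation":[0,0,1.5],"translation":[-45,-10,0],"claw":32},
    {"rotation":[0,0,1.5],"translation":[-100,-22,0],"claw":32},
    {"rotation":[0,0,1.5],"translation":[-155,-34,0],"claw":32},
    {"rotation":[0,0,1.5],"translation":[-210,-46,0],"claw":32},
    {"rotation":[0,0,1.5],"translation":[-260,-57,0],"claw":32},
    {"rotation":[0,0,1.5],"translation":[-283,-62,0],"claw":32},
    {"rotation":[0,0,1.5],"translation":[-283,-62,0],"claw":32},
  ],
)

```text
time: 25.45
tcp_pos: [0.4488, -0.313, 0.2524]
orientation: [[0.151, 0.989, -0.001], [0.989, -0.151, 0.001], [0.001, -0.002, -1.0]]
wrist_force: [0.3, 1.1, -0.6]
width: 0.374
grasp_force: 0.0
```

Request:
play_rows(
  deltas=[
    {"rotation":[0,0,0],"translation":[0,0,30],"claw":32},
    {"rotation":[0,0,0],"translation":[0,0,80],"claw":32},
    {"rotation":[0,0,0],"translation":[0,0,121],"claw":32},
    {"rotation":[0,0,0],"translation":[0,0,124],"claw":32},
    {"rotation":[0,0,0],"translation":[0,0,124],"claw":10},
    {"rotation":[0,0,0],"translation":[0,0,124],"claw":10},
    {"rotation":[0,0,0],"translation":[0,0,124],"claw":10},
    {"rotation":[0,0,0],"translation":[0,0,124],"claw":10},
  ],
)

```text
time: 26.45
tcp_pos: [0.4498, -0.312, 0.1303]
orientation: [[0.149, 0.989, 0.001], [0.989, -0.149, -0.001], [-0.001, 0.001, -1.0]]
wrist_force: [-0.1, -0.3, -0.1]
width: 0.214
grasp_force: 39.1
```

Request:
play_rows(
  deltas=[
    {"rotation":[0,0,0],"translation":[0,0,-30],"claw":10},
    {"rotation":[0,0,0],"translation":[0,0,-80],"claw":10},
    {"rotation":[0,0,0],"translation":[0,0,-130],"claw":10},
    {"rotation":[0,0,0],"translation":[0,0,-180],"claw":10},
    {"rotation":[0,0,0],"translation":[0,0,-190],"claw":10},
    {"rotation":[0,0,0],"translation":[0,0,-190],"claw":10},
  ],
)

```text
time: 27.2
tcp_pos: [0.4494, -0.3118, 0.3196]
orientation: [[0.149, 0.989, 0.001], [0.989, -0.149, -0.0], [-0.0, 0.001, -1.0]]
wrist_force: [0.1, 0.2, -0.8]
width: 0.219
grasp_force: 39.2
```

```bash
python3 - <<'E'
from a import *
look('scene','pin0','carrier0_tubeA','carrier0_tubeB');look('top','carrier0','pin0')
go(.5605,.0845,.318,-7)
E
```

```text
scene pin0 [(0.81, [0.447, -0.312, 0.195])]
scene carrier0_tubeA [(0.65, [0.565, 0.088, 0.006])]
scene carrier0_tubeB [(0.58, [0.543, -0.042, 0.004])]
top carrier0 [(0.96, [0.548, 0.022, 0.002]), (0.85, [0.298, 0.174, 0.002]), (0.7, [0.66, 0.032, -0.002]), (0.64, [0.416, 0.021, 0.001])]
top pin0 [(0.67, [0.656, 0.093, 0.01]), (0.62, [0.661, -0.031, 0.01]), (0.61, [0.449, -0.31, 0.194]), (0.45, [0.544, -0.037, 0.009])]
T [408.4, 50.8, 1.0] R [-0.1, -0.1, -1.6] t 27.55
```

Carrier 0 has apparently been knocked to about (0.416, 0.021), which I'll measure later. Continuing with the last pin.

Request:
play_rows(
  deltas=[
    {"rotation":[0,0,-1.5],"translation":[45,6,0],"claw":10},
    {"rotation":[0,0,-1.5],"translation":[105,13,0],"claw":10},
    {"rotation":[0,0,-1.5],"translation":[165,20,0],"claw":10},
    {"rotation":[0,0,-1.5],"translation":[225,28,0],"claw":10},
    {"rotation":[0,0,-1.5],"translation":[285,35,0],"claw":10},
    {"rotation":[0,0,-1.5],"translation":[345,43,0],"claw":10},
    {"rotation":[0,0,-1.5],"translation":[395,49,0],"claw":10},
    {"rotation":[0,0,-1.5],"translation":[408.5,51,0],"claw":10},
  ],
)

```text
time: 28.55
tcp_pos: [0.561, 0.0871, 0.319]
orientation: [[0.12, 0.993, -0.001], [0.993, -0.12, 0.0], [0.0, -0.001, -1.0]]
wrist_force: [0.3, -0.2, -1.3]
width: 0.22
grasp_force: 39.2
```

Request:
play_rows(
  deltas=[
    {"rotation":[0,0,0],"translation":[0,0,20],"claw":10},
    {"rotation":[0,0,0],"translation":[0,0,70],"claw":10},
    {"rotation":[0,0,0],"translation":[0,0,85],"claw":10},
    {"rotation":[0,0,0],"translation":[0,0,85],"claw":10},
  ],
)

```text
time: 29.05
tcp_pos: [0.5608, 0.0841, 0.2344]
orientation: [[0.123, 0.992, -0.001], [0.992, -0.123, -0.0], [-0.0, -0.001, -1.0]]
wrist_force: [-0.5, -0.7, 0.1]
width: 0.22
grasp_force: 39.2
```

```bash
python3 - <<'E'
from a import *
save('wrist','w6')
go(.5605,.0845,.13,-7)
overlay('w6','wrist',[(.553,.023,83)],(120,100,420,320),2.6,'o6')
E
```

```text
T [0.2, -0.9, 105.5] R [0.0, -0.0, -0.1] t 29.1
```

View pics/o6.png

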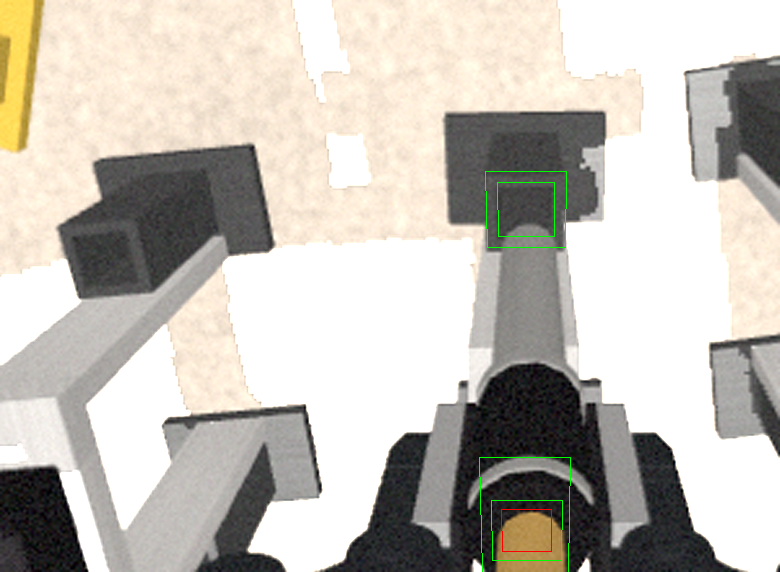

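Aligned with the tube. Inserting.

Request:
play_rows(
  deltas=[
    {"rotation":[0,0,0],"translation":[0,0,18],"claw":10},
    {"rotation":[0,0,0],"translation":[0,0,26],"claw":10},
    {"rotation":[0,0,0],"translation":[0,0,32],"claw":10},
    {"rotation":[0,0,0],"translation":[0,0,38],"claw":10},
    {"rotation":[0,0,0],"translation":[0,0,44],"claw":10},
  ],
)

```text
time: 29.72
tcp_pos: [0.5607, 0.0846, 0.1906]
orientation: [[0.123, 0.992, -0.0], [0.992, -0.123, 0.0], [0.0, -0.0, -1.0]]
wrist_force: [-1.5, 0.2, 0.2]
width: 0.221
grasp_force: 39.4
```

Request:
play_rows(
  deltas=[
    {"rotation":[0,0,0],"translation":[0,0,15],"claw":10},
    {"rotation":[0,0,0],"translation":[0,0,35],"claw":10},
    {"rotation":[0,0,0],"translation":[0,0,55],"claw":10},
    {"rotation":[0,0,0],"translation":[0,0,58.5],"claw":10},
    {"rotation":[0,0,0],"translation":[0,0,58.5],"claw":10},
  ],
)

```text
time: 30.35
tcp_pos: [0.5606, 0.0846, 0.1319]
orientation: [[0.123, 0.992, -0.001], [0.992, -0.123, 0.0], [-0.0, -0.001, -1.0]]
wrist_force: [-0.6, 0.1, -0.6]
width: 0.218
grasp_force: 39.2
```

Request:
play_rows(
  deltas=[
    {"rotation":[0,0,0],"translation":[0,0,0],"claw":32},
    {"rotation":[0,0,0],"translation":[0,0,0],"claw":32},
    {"rotation":[0,0,0],"translation":[0,0,0],"claw":32},
    {"rotation":[0,0,0],"translation":[0,0,-30],"claw":45},
    {"rotation":[0,0,0],"translation":[0,0,-80],"claw":45},
    {"rotation":[0,0,0],"translation":[0,0,-140],"claw":45},
    {"rotation":[0,0,0],"translation":[0,0,-200],"claw":45},
    {"rotation":[0,0,0],"translation":[0,0,-230],"claw":45},
  ],
)

```text
time: 31.35
tcp_pos: [0.5609, 0.0846, 0.3659]
orientation: [[0.123, 0.992, 0.005], [0.992, -0.123, 0.0], [0.001, 0.005, -1.0]]
wrist_force: [0.4, 0.1, -0.4]
width: 0.527
grasp_force: 0.0
```

```bash
python3 - <<'E'
from a import *
go(.55,.17,.44,-7); go(.55,-.05,.44,-7)
E
```

```text
T [83.5, -21.0, -74.1] R [0.3, -0.0, -0.0] t 31.35
T [-134.8, 6.0, -74.2] R [0.3, -0.0, -0.0] t 31.35
```

Request:
play_rows(
  deltas=[
    {"rotation":[0,0,0],"translation":[-40,2,-30],"claw":45},
    {"rotation":[0,0,0],"translation":[-90,4,-60],"claw":45},
    {"rotation":[0,0,0],"translation":[-135,-24,-75],"claw":45},
    {"rotation":[0,0,0],"translation":[-135,-24,-75],"claw":45},
    {"rotation":[0,0,0],"translation":[-135,-24,-75],"claw":45},
  ],
)

```text
time: 31.98
tcp_pos: [0.5204, -0.0464, 0.4371]
orientation: [[0.123, 0.992, 0.0], [0.992, -0.123, 0.0], [0.0, 0.0, -1.0]]
wrist_force: [-0.0, 0.9, 0.6]
width: 0.527
grasp_force: 0.0
```

```bash
python3 - <<'E'
from a import *
save('wrist','w7')
for t in ['carrier0','carrier0_tubeA','carrier0_saddle','pin0']:
    print(t,[(round(d['conf'],2),np.round(d['location'],3).tolist()) for d in finder.place_of('wrist',t) if d['conf']>.25])
overlay('w7','wrist',[(.416,.021,98),(.553,.023,83),(.66,.031,91)],(190,0,450,195),3,'o7')
look('top','carrier0','pin0')
E
```

```text
carrier0 [(0.98, [0.419, 0.024, 0.005]), (0.74, [0.553, 0.024, 0.0]), (0.56, [0.662, 0.031, 0.0])]
carrier0_tubeA [(0.88, [0.561, 0.082, 0.01])]
carrier0_saddle [(0.66, [0.549, 0.024, 0.14]), (0.6, [0.525, -0.322, -0.002]), (0.27, [0.658, -0.034, 0.012])]
pin0 [(0.84, [0.542, -0.038, 0.007]), (0.78, [0.56, 0.084, 0.009]), (0.63, [0.656, 0.093, 0.01]), (0.61, [0.66, -0.033, 0.009])]
top carrier0 [(0.92, [0.552, 0.023, 0.004]), (0.64, [0.301, 0.17, -0.001])]
top pin0 [(0.62, [0.544, -0.038, 0.011]), (0.53, [0.559, 0.085, 0.007]), (0.48, [0.654, 0.092, 0.008])]
```

View pics/o7.png

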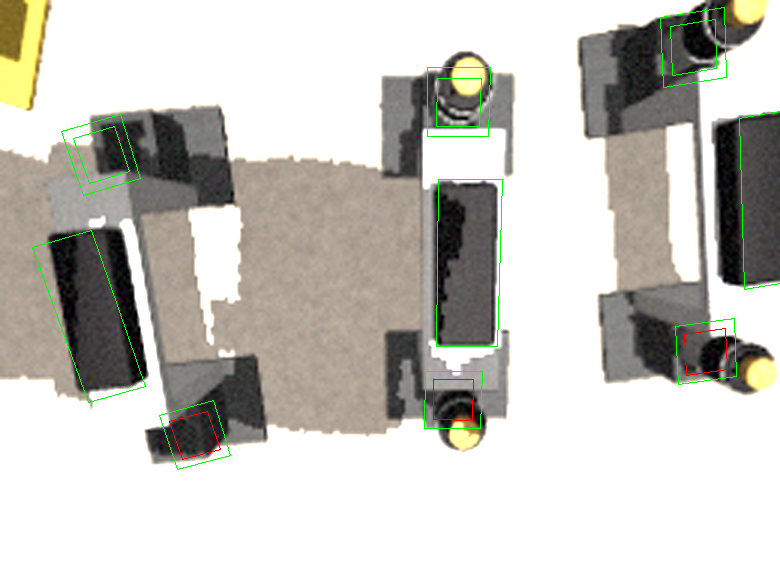

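All four pins are home. C0 is at about (0.416, 0.021), psi ~91.5°. Next I'll look at the rail.

Request:
play_rows(
  deltas=[
    {"rotation":[0,0,-1],"translation":[45,-5,0],"claw":45},
    {"rotation":[0,0,-1],"translation":[100,-11,0],"claw":45},
    {"rotation":[0,0,-1],"translation":[155,-17,0],"claw":45},
    {"rotation":[0,0,-1],"translation":[210,-23,0],"claw":45},
    {"rotation":[0,0,-1],"translation":[260,-28,0],"claw":45},
    {"rotation":[0,0,-1],"translation":[296,-32,0],"claw":45},
    {"rotation":[0,0,-1],"translation":[296,-32,0],"claw":45},
    {"rotation":[0,0,-1],"translation":[296,-32,0],"claw":45},
  ],
)

```text
time: 33.38
tcp_pos: [0.5249, 0.251, 0.437]
orientation: [[0.105, 0.994, -0.0], [0.994, -0.105, -0.0], [-0.0, -0.0, -1.0]]
wrist_force: [0.0, 0.3, -0.2]
width: 0.529
grasp_force: 0.0
```

```bash
python3 - <<'E'
from a import *
print(sense()['tcp_pos'])
im=save('wrist','w8')
print([(round(d['conf'],2),np.round(d['location'],4).tolist()) for d in finder.place_of('wrist','rail_top')],[(round(d['conf'],2),np.round(d['location'],4).tolist()) for d in finder.place_of('wrist','rail')])
t=np.radians(-6);u=np.array([np.cos(t),np.sin(t)])
c=np.clip(im[:,:,::-1].astype(float)*1.5,0,255).astype(np.uint8).copy()
n=np.array([-u[1],u[0]])
for s in (-1,1):
    P=[np.r_[np.array([.5255,.310])+u*a+n*s*.008,.15] for a in (-.17,.17)]
    q=pix('wrist',P).astype(int); cv2.line(c,tuple(map(int,q[0])),tuple(map(int,q[1])),(0,0,255),1)
cv2.imwrite('pics/o8.png',c[20:260])
E
```

```text
[0.52490124 0.25100391 0.43696553]
[(0.81, [0.5217, 0.3077, 0.1622])] [(0.89, [0.5216, 0.3069, -0.0012]), (0.16, [0.6598, 0.0267, 0.1387])]
```

View pics/o8.png

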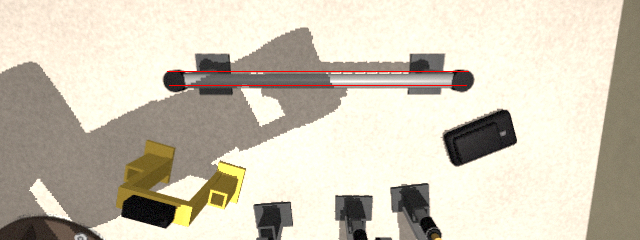

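```bash
python3 - <<'E'
from a import *
g=cv2.imread('pics/w8.png',0)
for c in (245,265,300,350,380,400): print(c,g[86:114,c].tolist())
t=np.radians(-6);u=np.array([np.cos(t),np.sin(t)])
print(pix('wrist',[np.r_[np.array([.5255,.310])+u*a,.15] for a in (-.182,-.17,-.08,0,.08,.17,.182)]).round(1).tolist())
for x in (155,160,165,170,175,180,185,188,192): print(x,g[100,x],end=' ')
for x in (445,448,450,454,458,465,470,474,478,482): print(x,g[100,x],end=' ')
E
```

```text
245 [97, 99, 98, 92, 91, 90, 92, 83, 70, 65, 67, 63, 68, 72, 75, 70, 68, 62, 81, 112, 105, 106, 144, 180, 179, 176, 173, 180]
265 [95, 95, 93, 91, 95, 94, 96, 87, 67, 62, 69, 61, 68, 71, 78, 69, 66, 64, 60, 59, 53, 61, 77, 94, 94, 95, 94, 94]
300 [89, 87, 88, 88, 92, 96, 92, 86, 63, 64, 68, 68, 72, 73, 75, 69, 65, 65, 63, 60, 56, 61, 76, 95, 91, 95, 98, 97]
350 [91, 88, 93, 92, 91, 95, 126, 156, 84, 98, 107, 114, 124, 136, 154, 171, 154, 128, 118, 112, 103, 98, 136, 181, 177, 171, 174, 175]
380 [91, 91, 92, 93, 95, 91, 127, 150, 83, 97, 109, 116, 123, 134, 151, 165, 146, 129, 119, 110, 101, 99, 138, 178, 177, 175, 173, 177]
400 [95, 92, 89, 91, 93, 119, 164, 152, 84, 101, 107, 116, 125, 136, 152, 163, 141, 124, 117, 111, 101, 101, 141, 175, 176, 172, 175, 177]
[[158.1, 98.7], [168.7, 98.7], [247.9, 98.9], [317.9, 98.9], [388.0, 98.8], [467.1, 98.5], [477.7, 98.4]]
155 171 160 182 165 27 170 28 175 29 180 23 185 130 188 129 192 130 445 142 448 141 450 142 454 35 458 37 465 35 470 34 474 133 478 173 482 179
```

The bar axis is at about y=0.308 under x=0.5245, yaw -6°. I'll fetch C2 first.

Request:
play_rows(
  newtons=80,
  deltas=[
    {"rotation":[0,0,-2],"translation":[-34,26,26],"claw":45},
    {"rotation":[0,0,-4],"translation":[-68,52,52],"claw":45},
    {"rotation":[0,0,-7],"translation":[-102,78,78],"claw":45},
    {"rotation":[0,0,-7],"translation":[-136,104,104],"claw":45},
    {"rotation":[0,0,-7],"translation":[-170,131,130],"claw":45},
    {"rotation":[0,0,-7],"translation":[-204.5,157,157],"claw":45},
    {"rotation":[0,0,-7],"translation":[-204.5,157,157],"claw":45},
    {"rotation":[0,0,-7],"translation":[-204.5,157,157],"claw":45},
  ],
)

```text
time: 34.52
tcp_pos: [0.6594, 0.031, 0.2807]
orientation: [[-0.015, 1.0, 0.0], [1.0, 0.015, 0.0], [0.0, 0.0, -1.0]]
wrist_force: [-0.0, 0.3, -0.4]
width: 0.528
grasp_force: 0.0
```

```bash
python3 - <<'E'
from a import *
go(.66,.031,.162,1)
save('wrist','w9')
overlay('w9','wrist',[(.66,.031,91)],(220,130,420,330),2.9,'o9')
E
```

```text
T [-0.0, 0.6, 118.7] R [0.0, -0.0, -0.1] t 34.525
```

View pics/o9.png

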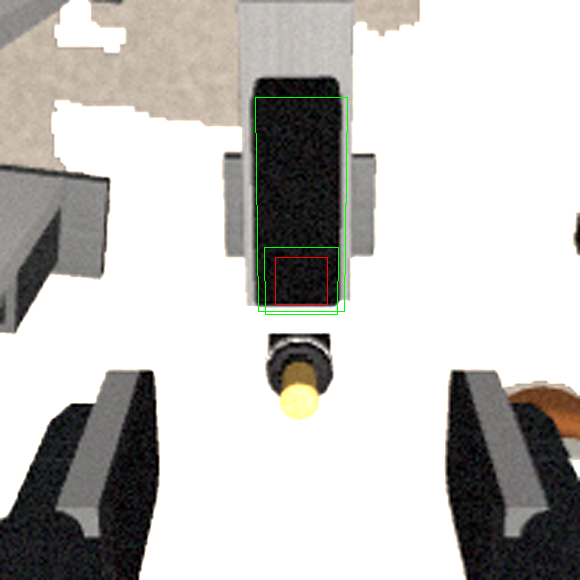

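The rib is visible and centred within about 1.5 mm. Descending and gripping.

Request:
play_rows(
  deltas=[
    {"rotation":[0,0,0],"translation":[1,-0.5,50],"claw":45},
    {"rotation":[0,0,0],"translation":[1,-0.5,95],"claw":45},
    {"rotation":[0,0,0],"translation":[1,-0.5,118],"claw":45},
    {"rotation":[0,0,0],"translation":[1,-0.5,118],"claw":45},
    {"rotation":[0,0,0],"translation":[1,-0.5,118],"claw":10},
    {"rotation":[0,0,0],"translation":[1,-0.5,118],"claw":10},
    {"rotation":[0,0,0],"translation":[1,-0.5,118],"claw":10},
    {"rotation":[0,0,0],"translation":[1,-0.5,118],"claw":10},
  ],
)

```text
time: 35.58
tcp_pos: [0.6595, 0.0327, 0.1643]
orientation: [[-0.017, 1.0, 0.003], [1.0, 0.017, 0.0], [0.0, 0.003, -1.0]]
wrist_force: [-3.1, 0.8, 6.2]
width: 0.239
grasp_force: 80.2
```

Request:
play_rows(
  deltas=[
    {"rotation":[0,0,0],"translation":[0,0,0],"claw":10},
    {"rotation":[0,0,0],"translation":[0,0,-15],"claw":10},
    {"rotation":[0,0,0],"translation":[0,0,-45],"claw":10},
    {"rotation":[0,0,0],"translation":[0,0,-85],"claw":10},
    {"rotation":[0,0,0],"translation":[0,0,-125],"claw":10},
    {"rotation":[0,0,0],"translation":[0,0,-165],"claw":10},
    {"rotation":[0,0,0],"translation":[0,0,-190],"claw":10},
    {"rotation":[0,0,0],"translation":[0,0,-195],"claw":10},
  ],
)

```text
time: 36.58
tcp_pos: [0.659, 0.0323, 0.3594]
orientation: [[-0.017, 1.0, 0.003], [1.0, 0.017, -0.0], [-0.0, 0.003, -1.0]]
wrist_force: [0.9, -0.5, -7.2]
width: 0.238
grasp_force: 79.0
```

```bash
python3 - <<'E'
from a import *
go(.619,.298,.36,-6)
look('scene','carrier0','carrier0_saddle','pin0')
E
```

```text
T [266.4, -35.6, -0.8] R [0.2, 0.0, 6.9] t 36.575
scene carrier0 [(0.83, [0.296, 0.178, 0.001]), (0.79, [0.548, 0.026, -0.001]), (0.41, [0.658, 0.09, 0.206])]
scene carrier0_saddle [(0.69, [0.55, 0.024, 0.136])]
scene pin0 []
```

Request:
play_rows(
  deltas=[
    {"rotation":[0,0,1],"translation":[25,-3,0],"claw":10},
    {"rotation":[0,0,2],"translation":[65,-9,0],"claw":10},
    {"rotation":[0,0,4],"translation":[110,-15,0],"claw":10},
    {"rotation":[0,0,6],"translation":[155,-21,0],"claw":10},
    {"rotation":[0,0,7],"translation":[200,-27,0],"claw":10},
    {"rotation":[0,0,7],"translation":[240,-32,0],"claw":10},
    {"rotation":[0,0,7],"translation":[266.5,-35.5,0],"claw":10},
    {"rotation":[0,0,7],"translation":[266.5,-35.5,0],"claw":10},
  ],
)

```text
time: 37.78
tcp_pos: [0.6183, 0.3, 0.3554]
orientation: [[0.103, 0.995, -0.003], [0.995, -0.103, -0.001], [-0.001, -0.002, -1.0]]
wrist_force: [0.1, -1.2, -6.5]
width: 0.239
grasp_force: 79.1
```

```bash
python3 - <<'E'
from a import *
go(.619,.298,.186,-6)
save('wrist','w10'); save('scene','s10')
look('top','carrier0_saddle','pin0')
a=cv2.imread('pics/w10.png'); b=cv2.imread('pics/s10.png')
b=cv2.resize(b[110:330,330:500],None,fx=2.3,fy=2.3)[:400]
a=np.clip(a[:400,120:520].astype(float)*1.6,0,255).astype(np.uint8)
b=cv2.copyMakeBorder(b,0,400-b.shape[0],0,0,cv2.BORDER_CONSTANT)
cv2.imwrite('pics/c10.png',np.hstack([a,b]))
E
```

```text
T [-1.8, 1.3, 169.4] R [-0.1, 0.1, 0.1] t 37.775
top carrier0_saddle [(0.72, [0.556, 0.022, 0.139]), (0.58, [0.768, -0.146, -0.0])]
top pin0 [(0.82, [0.611, 0.233, 0.202]), (0.62, [0.559, 0.085, 0.008]), (0.49, [0.544, -0.038, 0.012])]
```

View pics/c10.png

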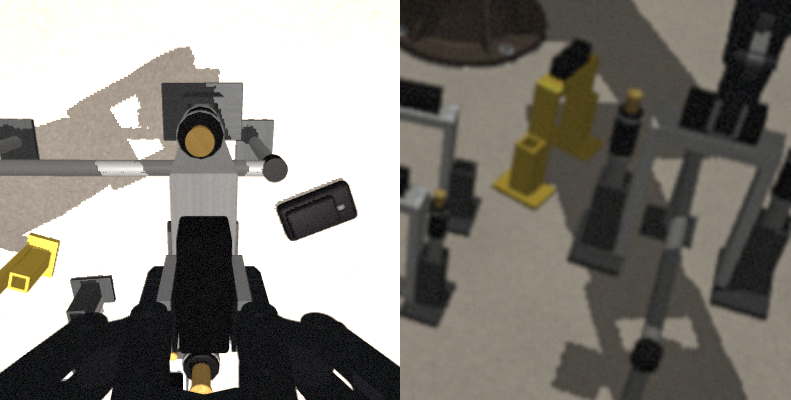

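The carrier is astride the bar with even leg gaps and both pins seated. Lowering.

Request:
play_rows(
  deltas=[
    {"rotation":[0,0,0],"translation":[0,0,25],"claw":10},
    {"rotation":[0,0,0],"translation":[0,0,60],"claw":10},
    {"rotation":[0,0,0],"translation":[0,0,100],"claw":10},
    {"rotation":[0,0,0],"translation":[0,0,135],"claw":10},
    {"rotation":[0,0,0],"translation":[0,0,155],"claw":10},
    {"rotation":[0,0,0],"translation":[0,0,163],"claw":10},
    {"rotation":[0,0,0],"translation":[0,0,165],"claw":10},
    {"rotation":[0,0,0],"translation":[0,0,165],"claw":10},
  ],
)

```text
time: 39.02
tcp_pos: [0.6195, 0.2981, 0.1931]
orientation: [[0.106, 0.994, 0.001], [0.994, -0.106, 0.001], [0.001, 0.001, -1.0]]
wrist_force: [0.0, 0.4, -6.0]
width: 0.245
grasp_force: 79.1
```

```bash
python3 - <<'E'
from a import *
go(.619,.298,.186,-6); print(sense()['wrist_force'],sense()['wrist_torque'])
E
```

```text
T [-0.2, -0.5, 7.1] R [0.1, -0.0, -0.1] t 39.025
[ 0.03856919  0.3849907  -5.97381924] [ 0.03182833 -0.01720203  0.05468404]
```

Request:
play_rows(
  deltas=[
    {"rotation":[0,0,0],"translation":[0,0,2],"claw":10},
    {"rotation":[0,0,0],"translation":[0,0,4],"claw":10},
    {"rotation":[0,0,0],"translation":[0,0,5],"claw":10},
    {"rotation":[0,0,0],"translation":[0,0,5],"claw":10},
  ],
)

```text
time: 39.52
tcp_pos: [0.6191, 0.2982, 0.1871]
orientation: [[0.105, 0.994, -0.0], [0.994, -0.105, 0.0], [0.0, -0.0, -1.0]]
wrist_force: [0.0, 0.7, -6.7]
width: 0.238
grasp_force: 79.1
```

Request:
play_rows(
  deltas=[
    {"rotation":[0,0,0],"translation":[0,0,1],"claw":10},
    {"rotation":[0,0,0],"translation":[0,0,1.5],"claw":10},
    {"rotation":[0,0,0],"translation":[0,0,1.5],"claw":10},
  ],
)

```text
time: 39.9
tcp_pos: [0.6192, 0.2982, 0.1862]
orientation: [[0.105, 0.994, 0.001], [0.994, -0.105, 0.0], [0.0, 0.001, -1.0]]
wrist_force: [-1.7, -0.4, 0.1]
width: 0.243
grasp_force: 79.9
```

Weight is on the bar. Releasing.

Request:
play_rows(
  deltas=[
    {"rotation":[0,0,0],"translation":[0,0,0],"claw":30},
    {"rotation":[0,0,0],"translation":[0,0,0],"claw":45},
    {"rotation":[0,0,0],"translation":[0,0,0],"claw":45},
    {"rotation":[0,0,0],"translation":[0,0,0],"claw":45},
    {"rotation":[0,0,0],"translation":[0,0,-20],"claw":45},
    {"rotation":[0,0,0],"translation":[0,0,-60],"claw":45},
    {"rotation":[0,0,0],"translation":[0,0,-95],"claw":45},
    {"rotation":[0,0,0],"translation":[0,0,-95],"claw":45},
  ],
)

```text
time: 40.9
tcp_pos: [0.6198, 0.2984, 0.2837]
orientation: [[0.105, 0.994, 0.005], [0.994, -0.105, 0.002], [0.002, 0.005, -1.0]]
wrist_force: [0.3, 0.5, -0.0]
width: 0.528
grasp_force: 0.0
```

```bash
python3 - <<'E'
from a import *
look('top','carrier0','carrier0_saddle','carrier0_tubeA','carrier0_tubeB','pin0')
look('scene','carrier0','carrier0_saddle','pin0')
go(.5525,.023,.28,-7)
E
```

```text
top carrier0 [(0.92, [0.615, 0.301, 0.02]), (0.92, [0.413, 0.022, 0.003]), (0.9, [0.551, 0.024, 0.004]), (0.56, [0.302, 0.171, 0.001]), (0.55, [0.545, -0.041, 0.013]), (0.29, [0.618, 0.296, 0.155])]
top carrier0_saddle [(0.72, [0.553, 0.02, 0.137])]
top carrier0_tubeA [(0.63, [0.561, 0.08, 0.008])]
top carrier0_tubeB [(0.83, [0.546, -0.036, 0.006])]
top pin0 [(0.61, [0.541, -0.039, 0.011]), (0.52, [0.614, 0.236, 0.026]), (0.5, [0.625, 0.364, 0.031]), (0.42, [0.561, 0.084, 0.01])]
scene carrier0 [(0.84, [0.296, 0.175, -0.003]), (0.57, [0.552, 0.023, -0.002])]
scene carrier0_saddle [(0.66, [0.551, 0.022, 0.134]), (0.65, [0.562, 0.086, 0.008]), (0.57, [0.417, 0.085, 0.011])]
scene pin0 []
T [-280.6, -37.2, 0.2] R [-0.0, 0.0, 0.9] t 41.4
```

Request:
play_rows(
  deltas=[
    {"rotation":[0,0,1],"translation":[-45,-6,0],"claw":45},
    {"rotation":[0,0,1],"translation":[-100,-13,0],"claw":45},
    {"rotation":[0,0,1],"translation":[-155,-20,0],"claw":45},
    {"rotation":[0,0,1],"translation":[-210,-28,0],"claw":45},
    {"rotation":[0,0,1],"translation":[-255,-34,0],"claw":45},
    {"rotation":[0,0,1],"translation":[-280.5,-37,0],"claw":45},
    {"rotation":[0,0,1],"translation":[-280.5,-37,0],"claw":45},
    {"rotation":[0,0,1],"translation":[-280.5,-37,0],"claw":45},
  ],
)

```text
time: 42.4
tcp_pos: [0.5529, 0.0236, 0.2806]
orientation: [[0.123, 0.992, 0.0], [0.992, -0.123, 0.0], [0.0, 0.0, -1.0]]
wrist_force: [0.6, 0.6, 0.3]
width: 0.528
grasp_force: 0.0
```

```bash
python3 - <<'E'
from a import *
go(.5525,.023,.163,-7)
save('wrist','w11')
b=cpts(.5525,.023,83)[4]; print(pix('wrist',b).round(1).tolist())
g=cv2.imread('pics/w11.png',0)
print(g[140:250:2,322].tolist()); print(g[205,275:365:2].tolist())
E
```

```text
T [-0.7, -0.4, 117.6] R [0.0, -0.0, -0.1] t 42.4
[[337.2, 237.6], [338.2, 163.9], [306.4, 163.8], [307.5, 237.6]]
[93, 93, 95, 92, 93, 94, 97, 92, 93, 43, 3, 9, 0, 9, 13, 3, 1, 9, 10, 4, 0, 13, 15, 13, 0, 4, 11, 3, 11, 15, 5, 15, 5, 11, 8, 7, 0, 6, 16, 8, 9, 6, 13, 9, 15, 4, 6, 4, 12, 205, 203, 202, 199, 51, 68]
[176, 179, 176, 176, 181, 178, 174, 172, 175, 185, 177, 132, 69, 71, 68, 91, 75, 6, 3, 16, 3, 0, 10, 10, 9, 11, 13, 16, 10, 7, 0, 3, 92, 89, 71, 74, 71, 73, 180, 181, 179, 180, 178, 175, 181]
```

Request:
play_rows(
  deltas=[
    {"rotation":[0,0,0],"translation":[-0.5,0,50],"claw":45},
    {"rotation":[0,0,0],"translation":[-0.5,0,95],"claw":45},
    {"rotation":[0,0,0],"translation":[-0.5,0,118],"claw":45},
    {"rotation":[0,0,0],"translation":[-0.5,0,118],"claw":45},
    {"rotation":[0,0,0],"translation":[-0.5,0,118],"claw":10},
    {"rotation":[0,0,0],"translation":[-0.5,0,118],"claw":10},
    {"rotation":[0,0,0],"translation":[-0.5,0,118],"claw":10},
    {"rotation":[0,0,0],"translation":[-0.5,0,118],"claw":10},
  ],
)

```text
time: 43.45
tcp_pos: [0.5531, 0.023, 0.1639]
orientation: [[0.123, 0.992, 0.002], [0.992, -0.123, 0.0], [0.001, 0.002, -1.0]]
wrist_force: [-2.0, 4.2, 7.2]
width: 0.237
grasp_force: 80.2
```

Request:
play_rows(
  deltas=[
    {"rotation":[0,0,0],"translation":[0,0,0],"claw":10},
    {"rotation":[0,0,0],"translation":[0,0,-15],"claw":10},
    {"rotation":[0,0,0],"translation":[0,0,-45],"claw":10},
    {"rotation":[0,0,0],"translation":[0,0,-85],"claw":10},
    {"rotation":[0,0,0],"translation":[0,0,-125],"claw":10},
    {"rotation":[0,0,0],"translation":[0,0,-165],"claw":10},
    {"rotation":[0,0,0],"translation":[0,0,-190],"claw":10},
    {"rotation":[0,0,0],"translation":[0,0,-195],"claw":10},
  ],
)

```text
time: 44.45
tcp_pos: [0.5526, 0.0225, 0.3595]
orientation: [[0.123, 0.992, 0.003], [0.992, -0.123, -0.0], [0.0, 0.003, -1.0]]
wrist_force: [-0.4, -0.2, -6.6]
width: 0.238
grasp_force: 79.1
```

```bash
python3 - <<'E'
from a import *
go(.5245,.308,.36,-6)
E
```

```text
T [279.9, -63.0, -0.7] R [0.2, -0.0, -1.1] t 44.45
```

Request:
play_rows(
  deltas=[
    {"rotation":[0,0,-1],"translation":[25,-6,0],"claw":10},
    {"rotation":[0,0,-1],"translation":[70,-16,0],"claw":10},
    {"rotation":[0,0,-1],"translation":[115,-26,0],"claw":10},
    {"rotation":[0,0,-1],"translation":[160,-36,0],"claw":10},
    {"rotation":[0,0,-1],"translation":[205,-46,0],"claw":10},
    {"rotation":[0,0,-1],"translation":[250,-56,0],"claw":10},
    {"rotation":[0,0,-1],"translation":[280,-63,0],"claw":10},
    {"rotation":[0,0,-1],"translation":[280,-63,0],"claw":10},
  ],
)

```text
time: 45.45
tcp_pos: [0.5236, 0.3098, 0.356]
orientation: [[0.103, 0.995, -0.003], [0.995, -0.103, -0.001], [-0.001, -0.002, -1.0]]
wrist_force: [0.7, -0.1, -5.8]
width: 0.235
grasp_force: 79.1
```

Request:
play_rows(
  deltas=[
    {"rotation":[0,0,0],"translation":[-1,0,25],"claw":10},
    {"rotation":[0,0,0],"translation":[-1,0,60],"claw":10},
    {"rotation":[0,0,0],"translation":[-1,0,100],"claw":10},
    {"rotation":[0,0,0],"translation":[-1,0,135],"claw":10},
    {"rotation":[0,0,0],"translation":[-1,0,155],"claw":10},
    {"rotation":[0,0,0],"translation":[-1,0,165],"claw":10},
    {"rotation":[0,0,0],"translation":[-1,0,165],"claw":10},
  ],
)

```text
time: 46.32
tcp_pos: [0.5243, 0.3068, 0.1922]
orientation: [[0.106, 0.994, -0.001], [0.994, -0.106, -0.001], [-0.001, -0.001, -1.0]]
wrist_force: [-0.2, 0.3, -4.4]
width: 0.236
grasp_force: 79.1
```

```bash
python3 - <<'E'
from a import *
go(.5245,.308,.186,-6); print(sense()['wrist_force'],sense()['wrist_torque'])
E
```

```text
T [1.2, 0.0, 6.2] R [-0.1, 0.0, -0.1] t 46.325
[-0.17619574  0.28719523 -4.37469138] [ 0.08188249 -0.02501486 -0.04092361]
```

Request:
play_rows(
  deltas=[
    {"rotation":[0,0,0],"translation":[1,0,2],"claw":10},
    {"rotation":[0,0,0],"translation":[1,0,4],"claw":10},
    {"rotation":[0,0,0],"translation":[1,0,5],"claw":10},
    {"rotation":[0,0,0],"translation":[1,0,5.5],"claw":10},
    {"rotation":[0,0,0],"translation":[1,0,5.5],"claw":10},
  ],
)

```text
time: 46.95
tcp_pos: [0.5245, 0.3083, 0.1872]
orientation: [[0.105, 0.994, 0.0], [0.994, -0.105, 0.0], [0.0, 0.0, -1.0]]
wrist_force: [-0.2, -0.4, -5.7]
width: 0.24
grasp_force: 79.1
```

Request:
play_rows(
  deltas=[
    {"rotation":[0,0,0],"translation":[0,0,1],"claw":10},
    {"rotation":[0,0,0],"translation":[0,0,1.5],"claw":10},
    {"rotation":[0,0,0],"translation":[0,0,1.5],"claw":10},
  ],
)

```text
time: 47.32
tcp_pos: [0.5245, 0.3083, 0.1859]
orientation: [[0.105, 0.994, 0.0], [0.994, -0.105, 0.0], [0.0, 0.0, -1.0]]
wrist_force: [-0.5, -0.3, -2.0]
width: 0.237
grasp_force: 79.6
```

Contact is partly loaded. Release, rise, then head to C0.

Request:
play_rows(
  deltas=[
    {"rotation":[0,0,0],"translation":[0,0,0.5],"claw":10},
    {"rotation":[0,0,0],"translation":[0,0,0.5],"claw":30},
    {"rotation":[0,0,0],"translation":[0,0,0.5],"claw":45},
    {"rotation":[0,0,0],"translation":[0,0,0.5],"claw":45},
    {"rotation":[0,0,0],"translation":[0,0,0],"claw":45},
    {"rotation":[0,0,0],"translation":[0,0,-30],"claw":45},
    {"rotation":[0,0,0],"translation":[0,0,-75],"claw":45},
    {"rotation":[0,0,0],"translation":[0,0,-95],"claw":45},
  ],
)

```text
time: 48.32
tcp_pos: [0.5249, 0.3084, 0.2831]
orientation: [[0.105, 0.994, 0.003], [0.994, -0.105, 0.001], [0.002, 0.003, -1.0]]
wrist_force: [-0.1, 0.2, -0.7]
width: 0.525
grasp_force: 0.0
```

```bash
python3 - <<'E'
from a import *
look('top','carrier0','pin0')
go(.45,.022,.30,1.5)
E
```

```text
top carrier0 [(0.94, [0.412, 0.022, 0.0]), (0.74, [0.299, 0.172, 0.001]), (0.72, [0.615, 0.302, 0.022]), (0.65, [0.524, 0.312, 0.023])]
top pin0 [(0.68, [0.519, 0.252, 0.031]), (0.6, [0.516, 0.249, 0.028]), (0.46, [0.613, 0.242, 0.027])]
T [-292.6, -44.0, -19.2] R [0.1, -0.0, -7.6] t 48.475
```

Request:
play_rows(
  deltas=[
    {"rotation":[0,0,-2],"translation":[-45,-7,-15],"claw":45},
    {"rotation":[0,0,-4],"translation":[-100,-15,-19],"claw":45},
    {"rotation":[0,0,-7.5],"translation":[-155,-23,-19],"claw":45},
    {"rotation":[0,0,-7.5],"translation":[-210,-32,-19],"claw":45},
    {"rotation":[0,0,-7.5],"translation":[-260,-39,-19],"claw":45},
    {"rotation":[0,0,-7.5],"translation":[-292.5,-44,-19],"claw":45},
    {"rotation":[0,0,-7.5],"translation":[-292.5,-44,-19],"claw":45},
    {"rotation":[0,0,-7.5],"translation":[-292.5,-44,-19],"claw":45},
  ],
)

```text
time: 49.48
tcp_pos: [0.4499, 0.0223, 0.2989]
orientation: [[-0.025, 1.0, -0.001], [1.0, 0.025, 0.0], [0.0, -0.001, -1.0]]
wrist_force: [-0.6, 0.6, 0.3]
width: 0.527
grasp_force: 0.0
```

```bash
python3 - <<'E'
from a import *
go(.416,.022,.163,1.5)
save('wrist','w12')
look('wrist','carrier0','carrier0_tubeA')
overlay('w12','wrist',[(.416,.022,91.5)],(180,110,440,330),2.6,'o12')
E
```

```text
T [0.5, -33.7, 135.9] R [-0.1, -0.0, -0.1] t 49.475
wrist carrier0 [(0.66, [0.418, 0.023, 0.002]), (0.66, [0.3, 0.177, 0.002])]
wrist carrier0_tubeA []
```

View pics/o12.png

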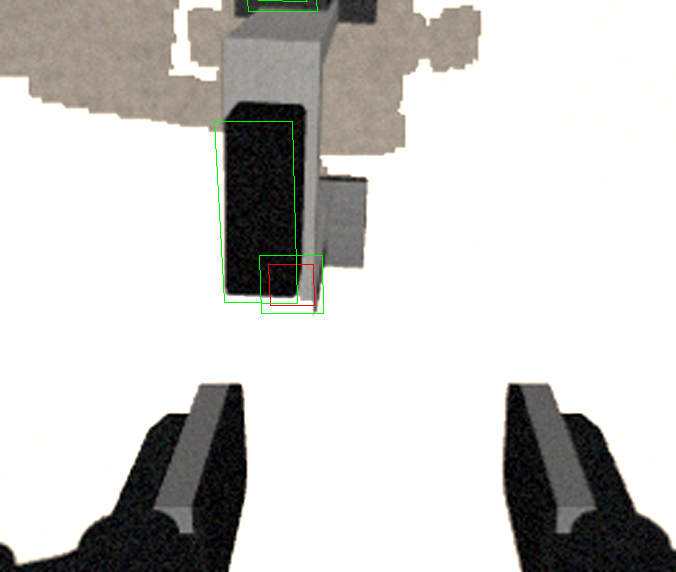

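Rib edges: left edge at col ~226, near-vertical, lower end at row 295. That gives C0 at about (0.418, 0.024), theta about -1°. I'll test reach at a safe height.

Request:
play_rows(
  deltas=[
    {"rotation":[0,0,2.5],"translation":[1,-16,40],"claw":45},
    {"rotation":[0,0,2.5],"translation":[2,-32,85],"claw":45},
    {"rotation":[0,0,2.5],"translation":[2,-32,85],"claw":45},
    {"rotation":[0,0,2.5],"translation":[2,-32,85],"claw":45},
  ],
)

```text
time: 50.18
tcp_pos: [0.4193, 0.0234, 0.2159]
orientation: [[0.018, 1.0, 0.002], [1.0, -0.018, -0.0], [-0.0, 0.002, -1.0]]
wrist_force: [0.7, 0.7, 0.6]
width: 0.53
grasp_force: 0.0
```

```bash
python3 - <<'E'
from a import *
go(.418,.024,.164,-1); print(sense()['joint_positions'])
save('wrist','w13')
for x,psi in ((.418,89),):
  print(pix('wrist',cpts(x,.024,psi)[4]).round(1).tolist())
g=cv2.imread('pics/w13.png',0)
for rr in (200,225,250,275): print(rr,[ (int(c)) for c in np.where(np.abs(np.diff((g[rr,270:370]<45).astype(int)))>0)[0]+270])
print(g[225:330:2,318].tolist())
E
```

```text
T [0.6, -1.4, 51.9] R [0.1, 0.0, -0.0] t 50.175
[-5.84483655e+00  1.32995680e+01  1.18202327e+02  9.07382926e-03
  4.83924063e+01 -4.82946567e+00]
[[339.3, 283.7], [340.9, 189.8], [298.4, 189.8], [300.6, 283.7]]
200 [291, 293, 297, 338]
225 [297, 338]
250 [298, 337]
275 [273, 298, 337]
[15, 11, 5, 10, 1, 3, 14, 5, 8, 3, 8, 6, 4, 7, 8, 4, 7, 17, 5, 16, 0, 8, 8, 2, 3, 6, 7, 9, 7, 12, 83, 183, 164, 161, 166, 163, 166, 158, 159, 155, 159, 158, 153, 166, 163, 157, 152, 155, 158, 165, 168, 163, 163]
```

Reachable, and the fit is within 1 mm. Descending and gripping.

Request:
play_rows(
  deltas=[
    {"rotation":[0,0,0],"translation":[0,-2,25],"claw":45},
    {"rotation":[0,0,0],"translation":[0,-2,50],"claw":45},
    {"rotation":[0,0,0],"translation":[0,-2,52],"claw":45},
    {"rotation":[0,0,0],"translation":[0,-2,52],"claw":45},
    {"rotation":[0,0,0],"translation":[0,-2,52],"claw":10},
    {"rotation":[0,0,0],"translation":[0,-2,52],"claw":10},
    {"rotation":[0,0,0],"translation":[0,-2,52],"claw":10},
    {"rotation":[0,0,0],"translation":[0,-2,52],"claw":10},
  ],
)

```text
time: 51.22
tcp_pos: [0.4164, 0.0232, 0.1638]
orientation: [[0.019, 1.0, 0.002], [1.0, -0.019, -0.0], [-0.0, 0.002, -1.0]]
wrist_force: [-2.3, 0.8, 10.8]
width: 0.238
grasp_force: 79.8
```

Request:
play_rows(
  deltas=[
    {"rotation":[0,0,0],"translation":[0,0,0],"claw":10},
    {"rotation":[0,0,0],"translation":[0,0,-15],"claw":10},
    {"rotation":[0,0,0],"translation":[0,5,-45],"claw":10},
    {"rotation":[0,0,0],"translation":[0,20,-85],"claw":10},
    {"rotation":[0,0,0],"translation":[0,35,-125],"claw":10},
    {"rotation":[0,0,0],"translation":[0,40,-165],"claw":10},
    {"rotation":[0,0,0],"translation":[0,40,-190],"claw":10},
    {"rotation":[0,0,0],"translation":[0,40,-196],"claw":10},
  ],
)

```text
time: 52.22
tcp_pos: [0.4558, 0.0225, 0.3599]
orientation: [[0.018, 1.0, 0.002], [1.0, -0.018, -0.0], [-0.0, 0.002, -1.0]]
wrist_force: [0.0, -1.2, -4.7]
width: 0.237
grasp_force: 79.5
```

```bash
python3 - <<'E'
from a import *
go(.430,.3182,.36,-6); print(sense()['wrist_force'])
look('top','carrier0','pin0')
E
```

```text
T [295.1, -31.2, -0.2] R [0.1, -0.0, 5.0] t 52.225
[ 0.02274613 -1.18208553 -4.69367855]
top carrier0 [(0.67, [0.524, 0.311, 0.024]), (0.6, [0.617, 0.302, 0.021]), (0.59, [0.62, 0.295, 0.157])]
top pin0 [(0.6, [0.519, 0.248, 0.033]), (0.52, [0.616, 0.241, 0.026])]
```

Request:
play_rows(
  deltas=[
    {"rotation":[0,0,1],"translation":[25,-6,0],"claw":10},
    {"rotation":[0,0,2],"translation":[70,-18,0],"claw":10},
    {"rotation":[0,0,3],"translation":[115,-28,0],"claw":10},
    {"rotation":[0,0,5],"translation":[160,-31,0],"claw":10},
    {"rotation":[0,0,5],"translation":[205,-31,0],"claw":10},
    {"rotation":[0,0,5],"translation":[250,-31,0],"claw":10},
    {"rotation":[0,0,5],"translation":[285,-31,0],"claw":10},
    {"rotation":[0,0,5],"translation":[295,-31,0],"claw":10},
  ],
)

```text
time: 53.38
tcp_pos: [0.4298, 0.3195, 0.3569]
orientation: [[0.104, 0.995, -0.003], [0.995, -0.104, -0.001], [-0.001, -0.002, -1.0]]
wrist_force: [0.2, 1.0, -4.1]
width: 0.239
grasp_force: 79.4
```

Request:
play_rows(
  deltas=[
    {"rotation":[0,0,0],"translation":[0,0,25],"claw":10},
    {"rotation":[0,0,0],"translation":[0,0,60],"claw":10},
    {"rotation":[0,0,0],"translation":[0,0,100],"claw":10},
    {"rotation":[0,0,0],"translation":[0,0,135],"claw":10},
    {"rotation":[0,0,0],"translation":[0,0,155],"claw":10},
    {"rotation":[0,0,0],"translation":[0,0,165],"claw":10},
    {"rotation":[0,0,0],"translation":[0,0,165],"claw":10},
  ],
)

```text
time: 54.25
tcp_pos: [0.4302, 0.3176, 0.1932]
orientation: [[0.106, 0.994, -0.001], [0.994, -0.106, -0.001], [-0.001, -0.001, -1.0]]
wrist_force: [-0.0, 0.7, -4.3]
width: 0.234
grasp_force: 79.4
```

```bash
python3 - <<'E'
from a import *
go(.430,.3182,.186,-6); print(sense()['wrist_force'],sense()['wrist_torque'])
E
```

```text
T [0.5, -0.3, 7.2] R [-0.1, 0.0, -0.1] t 54.25
[-0.00835347  0.66567897 -4.33668904] [0.05343803 0.01290532 0.06026806]
```

Request:
play_rows(
  deltas=[
    {"rotation":[0,0,0],"translation":[0.5,0,2],"claw":10},
    {"rotation":[0,0,0],"translation":[0.5,0,4],"claw":10},
    {"rotation":[0,0,0],"translation":[0.5,0,5.5],"claw":10},
    {"rotation":[0,0,0],"translation":[0.5,0,6.5],"claw":10},
    {"rotation":[0,0,0],"translation":[0.5,0,6.5],"claw":10},
  ],
)

```text
time: 54.88
tcp_pos: [0.4303, 0.3186, 0.1871]
orientation: [[0.105, 0.994, 0.0], [0.994, -0.105, 0.0], [0.0, 0.0, -1.0]]
wrist_force: [-0.6, -0.1, -4.3]
width: 0.238
grasp_force: 79.4
```

Request:
play_rows(
  deltas=[
    {"rotation":[0,0,0],"translation":[0,0,0.7],"claw":10},
    {"rotation":[0,0,0],"translation":[0,0,0.7],"claw":10},
  ],
)

```text
time: 55.12
tcp_pos: [0.4303, 0.3185, 0.1864]
orientation: [[0.105, 0.994, -0.0], [0.994, -0.105, 0.0], [0.0, -0.0, -1.0]]
wrist_force: [0.6, -0.7, -4.4]
width: 0.241
grasp_force: 79.4
```

Request:
play_rows(
  deltas=[
    {"rotation":[0,0,0],"translation":[0,0,0.6],"claw":10},
    {"rotation":[0,0,0],"translation":[0,0,1],"claw":10},
    {"rotation":[0,0,0],"translation":[0,0,1],"claw":10},
  ],
)

```text
time: 55.5
tcp_pos: [0.4304, 0.3186, 0.1858]
orientation: [[0.105, 0.994, 0.0], [0.994, -0.105, 0.0], [0.0, 0.0, -1.0]]
wrist_force: [-2.8, -0.9, 2.6]
width: 0.231
grasp_force: 80.4
```

Seated on the bar. Releasing and moving away upward to view all three.

Request:
play_rows(
  deltas=[
    {"rotation":[0,0,0],"translation":[0,0,-0.3],"claw":30},
    {"rotation":[0,0,0],"translation":[0,0,-0.3],"claw":45},
    {"rotation":[0,0,0],"translation":[0,0,-0.3],"claw":45},
    {"rotation":[0,0,0],"translation":[0,0,-0.3],"claw":45},
    {"rotation":[0,0,0],"translation":[0,0,-30],"claw":45},
    {"rotation":[0,0,0],"translation":[0,0,-80],"claw":45},
    {"rotation":[0,0,0],"translation":[0,0,-130],"claw":45},
    {"rotation":[0,0,0],"translation":[0,0,-170],"claw":45},
  ],
)

```text
time: 56.5
tcp_pos: [0.4303, 0.3185, 0.3576]
orientation: [[0.105, 0.994, 0.001], [0.994, -0.105, 0.001], [0.001, 0.001, -1.0]]
wrist_force: [0.5, -0.7, -0.2]
width: 0.525
grasp_force: 0.0
```

Request:
play_rows(
  deltas=[
    {"rotation":[0,0,0],"translation":[-20,30,-40],"claw":45},
    {"rotation":[0,0,0],"translation":[-45,60,-80],"claw":45},
    {"rotation":[0,0,0],"translation":[-70,95,-90],"claw":45},
    {"rotation":[0,0,0],"translation":[-70,95,-90],"claw":45},
    {"rotation":[0,0,0],"translation":[-70,95,-90],"claw":45},
    {"rotation":[0,0,0],"translation":[-70,95,-90],"claw":45},
  ],
)

```text
time: 57.25
tcp_pos: [0.5168, 0.2395, 0.4452]
orientation: [[0.104, 0.995, -0.001], [0.995, -0.104, -0.0], [-0.0, -0.001, -1.0]]
wrist_force: [-0.7, -0.6, 0.4]
width: 0.529
grasp_force: 0.0
```

```bash
python3 - <<'E'
from a import *
print(sense()['tcp_pos'])
save('wrist','w14'); save('top','t14'); save('scene','s14')
for c in ('wrist','top'):
    look(c,'carrier0','carrier0_saddle','carrier0_tubeA','carrier0_tubeB','pin0')
def stubs(n,c):
    h=cv2.cvtColor(cv2.imread(f'pics/{n}.png'),cv2.COLOR_BGR2HSV); m=cv2.inRange(h,(12,110,60),(35,255,255))
    N,_,st,ce=cv2.connectedComponentsWithStats(m)
    for i in range(1,N):
        if 8<st[i,4]<400: print(n,ce[i].round(1),st[i,4],world(c,[ce[i]],.181)[0].round(4))
stubs('w14','wrist'); stubs('t14','top')
E
```

```text
[0.51676731 0.23950874 0.44517767]
wrist carrier0 [(0.95, [0.296, 0.179, 0.003]), (0.77, [0.621, 0.302, 0.024]), (0.65, [0.525, 0.309, 0.022]), (0.57, [0.432, 0.318, 0.022]), (0.56, [0.435, 0.384, 0.028])]
wrist carrier0_saddle [(0.89, [0.523, 0.309, 0.16])]
wrist carrier0_tubeA [(0.74, [0.533, 0.37, 0.034]), (0.46, [0.77, -0.14, -0.0]), (0.42, [0.626, 0.36, 0.03])]
wrist carrier0_tubeB [(0.93, [0.519, 0.252, 0.028])]
wrist pin0 [(0.95, [0.628, 0.362, 0.029]), (0.95, [0.614, 0.239, 0.026]), (0.76, [0.516, 0.248, 0.027]), (0.66, [0.528, 0.369, 0.031]), (0.43, [0.622, 0.303, 0.021])]
top carrier0 [(0.74, [0.298, 0.173, -0.001]), (0.64, [0.427, 0.319, 0.023]), (0.56, [0.618, 0.298, 0.02]), (0.55, [0.52, 0.313, 0.021])]
top carrier0_saddle [(0.91, [0.524, 0.307, 0.158])]
top carrier0_tubeA [(0.59, [0.531, 0.372, 0.028])]
top carrier0_tubeB [(0.84, [0.513, 0.25, 0.026])]
top pin0 [(0.67, [0.517, 0.247, 0.031]), (0.43, [0.614, 0.238, 0.03])]
w14 [323.7  29.6] 106 [0.5315 0.3664 0.181 ]
w14 [418.2  31.4] 122 [0.6268 0.3546 0.181 ]
w14 [324.3 152.2] 85 [0.519  0.2413 0.181 ]
w14 [407.5 152.6] 98 [0.6129 0.2309 0.181 ]
w14 [482.2 314. ] 97 [0.7056 0.002  0.181 ]
t14 [203.4 166.7] 29 [0.6137 0.2323 0.181 ]
t14 [634.  205.6] 292 [ 0.5447 -0.6721  0.181 ]
t14 [216.9 339.5] 75 [0.2651 0.187  0.181 ]
t14 [235.3 342.4] 117 [0.26   0.1505 0.181 ]
```

```bash
python3 - <<'E'
from a import *
from scipy.optimize import least_squares
C={}
for n,c in (('w14','wrist'),('t14','top'),('s14','scene')):
    h=cv2.cvtColor(cv2.imread(f'pics/{n}.png'),cv2.COLOR_BGR2HSV); m=cv2.inRange(h,(12,90,45),(35,255,255))
    N,_,st,ce=cv2.connectedComponentsWithStats(m); C[c]=ce[1:][st[1:,4]>5]
S={'C2A':(.6268,.3585,.178),'C2B':(.6129,.235,.178),'C1A':(.5315,.37,.178),'C1B':(.519,.245,.178)}
for k,p in S.items():
    ob=[]
    for c in C:
        q=pix(c,[p])[0]; d=np.linalg.norm(C[c]-q,axis=1); i=d.argmin()
        print(k,c,q.round(1),C[c][i].round(1),round(d[i],1))
        if d[i]<12: ob.append((c,C[c][i]))
    if len(ob)>1:
        s=least_squares(lambda P:np.concatenate([pix(c,[P])[0]-o for c,o in ob]),p); print(k,s.x.round(4),round(s.cost,2))
imaging.snapshot('scene')
for t in ('carrier0','carrier0_saddle','carrier0_tubeA','carrier0_tubeB','pin0'): print(t,[(round(d['conf'],2),np.round(d['location'],3).tolist()) for d in finder.place_of('scene',t) if d['conf']>.2])
E
```

```text
C2A wrist [417.4  27.6] [417.7  31.5] 4.0
C2A top [144.1 160.1] [203.3 166.8] 59.6
C2A scene [477.1 239.7] [475.9 237.5] 2.5
C2A [0.626  0.3546 0.1824] 0.04
C2B wrist [406.8 148.5] [407.3 152.4] 4.0
C2B top [202.4 167.4] [203.3 166.8] 1.1
C2B scene [413.7 220.7] [411.9 220.6] 1.8
C2B [0.6134 0.2312 0.179 ] 0.72
C1A wrist [323.4  26.1] [323.8  29.6] 3.5
C1A top [135.1 204.8] [ 79.2 210.6] 56.1
C1A scene [483.  207.6] [481.7 207. ] 1.5
C1A [0.5316 0.3667 0.179 ] 0.01
C1B wrist [323.9 148.4] [324.4 152.1] 3.7
C1B top [195.1 211.6] [195.5 211.5] 0.4
C1B scene [423.3 191.5] [422.  191.4] 1.3
C1B [0.5193 0.2418 0.1797] 0.9
carrier0 [(0.85, [0.296, 0.178, -0.0]), (0.43, [0.525, 0.308, 0.156])]
carrier0_saddle [(0.9, [0.521, 0.306, 0.154])]
carrier0_tubeA [(0.8, [0.534, 0.372, 0.03])]
carrier0_tubeB [(0.74, [0.516, 0.246, 0.026])]
pin0 []
```

C1 tilts about 0.3° and C2 about 1.6°, and both are square to the bar. I'll wait and check that everything is still, and check C0's tilt.

Request:
play_rows(
  deltas=[
    {"rotation":[0,0,0],"translation":[0,0,0],"claw":45},
    {"rotation":[0,0,0],"translation":[0,0,0],"claw":45},
    {"rotation":[0,0,0],"translation":[0,0,0],"claw":45},
    {"rotation":[0,0,0],"translation":[0,0,0],"claw":45},
    {"rotation":[0,0,0],"translation":[0,0,0],"claw":45},
    {"rotation":[0,0,0],"translation":[0,0,0],"claw":45},
    {"rotation":[0,0,0],"translation":[0,0,0],"claw":45},
    {"rotation":[0,0,0],"translation":[0,0,0],"claw":45},
  ],
)

```text
time: 59.3
tcp_pos: [0.5174, 0.2389, 0.4454]
orientation: [[0.106, 0.994, 0.0], [0.994, -0.106, 0.0], [0.0, 0.0, -1.0]]
wrist_force: [-0.5, 0.6, 0.9]
width: 0.528
grasp_force: 0.0
```

```bash
python3 - <<'E'
from a import *
a=cv2.GaussianBlur(cv2.imread('pics/s14.png'),(0,0),1.5).astype(int)
save('scene','s15'); b=cv2.GaussianBlur(cv2.imread('pics/s15.png'),(0,0),1.5).astype(int)
d=np.abs(a-b).max(2); print('diff rail',d[110:330,370:500].max(),(d[110:330,370:500]>15).sum(),'other',d[150:350,60:360].max())
save('wrist','w15')
# compare C0 / C1 / C2 rib edges with upright model, wrist view
g=cv2.imread('pics/w15.png',0)
for n,(x,y) in {'C0':(.4304,.3186),'C1':(.5245,.3083),'C2':(.6192,.2982)}.items():
    P=[p+[0,0,.022] for p in cpts(x,y,84)]
    for cam,im in (('wrist',g),('top',cv2.imread('pics/t14.png',0)),('scene',cv2.imread('pics/s15.png',0))):
        best=None
        for tl in np.arange(-8,8.1,.5):
          for e in (-2,-1,0,1,2):
            t=np.radians(tl); ax=np.array([np.cos(np.radians(84)),np.sin(np.radians(84)),0])
            r=[]
            p=P[4].copy()-[x,y,.158]; s=p@ax; zz=p[:,2]
            q=p+np.outer(s*np.cos(t)-zz*np.sin(t)-s,ax); q[:,2]=s*np.sin(t)+zz*np.cos(t); q=q+[x,y,.158]+ax*e*.001
            m=np.zeros_like(im); cv2.fillPoly(m,[np.round(pix(cam,q)*8).astype(np.int32)],255,shift=3)
            ring=cv2.dilate(m,np.ones((5,5)))-cv2.dilate(m,np.ones((3,3)))
            sc=im[ring>0].mean()-im[m>0].mean()
            if best is None or sc>best[0]: best=(round(sc,1),tl,e)
        print(n,cam,best)
E
```

```text
diff rail 12 0 other 4
C0 wrist (np.float64(55.7), np.float64(-1.5), -2)
C0 top (np.float64(25.8), np.float64(6.0), 0)
C0 scene (np.float64(44.8), np.float64(-4.0), -2)
C1 wrist (np.float64(104.3), np.float64(1.5), -1)
C1 top (np.float64(44.2), np.float64(8.0), -1)
C1 scene (np.float64(36.8), np.float64(-3.0), -2)
C2 wrist (np.float64(58.4), np.float64(7.0), 2)
C2 top (np.float64(61.5), np.float64(8.0), -2)
C2 scene (np.float64(35.7), np.float64(3.0), -2)
```

```bash
python3 -c "
from station import r
print(r.hand_in())"
```

```text
the job is handed in; nothing more can be done
None
```

I put all four pins home in the tubes of two carriers, then hung all three carriers astride the bar, and handed the job in at about 59 s. C1 tilts about 0.3° and C2 about 1.6°, both square to the bar; I couldn't get a clear tilt reading for the empty C0, but the last two scene images, about 2 s apart, showed no movement.

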